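Turn the moulding plates over onto the marble and line them up

TASK

Get the biscuit moulding plates ready for pressing: turn every one over, by pushing it against the front edge of the marble slab and tipping it up over that edge (never lifting it high), so that all lie flat on the marble with the red patterned side up. After that, set the blue straightedge down flat on the marble and bring its steel edge flush against the front sides of all the plates, so that they stand square to it in one straight row, and let go. Leave the cake pan and the jar where they are.

Things in the scene. Friction and masses are not known exactly. Their poses are not given: they have to be found in the camera images.
- plate_a_mid (a point): Square biscuit moulding plate, 96 x 96 mm, 16 mm thick, 0.13 kg, square-edged: bare pale beech on one broad side, red with a white ring pattern on the other. Starts pattern down on the worktop before the slab. This point is its centre, 8 mm from either broad face; z points out of the bare back (up at the start, down once turned), x and y along its sides. Too wide to grasp from above. May be absent.
- plate_b_mid (a point): Square biscuit moulding plate, 96 x 96 mm, 16 mm thick, 0.13 kg, square-edged: bare pale beech on one broad side, red with a white ring pattern on the other. Starts pattern down on the worktop before the slab. This point is its centre, 8 mm from either broad face; z points out of the bare back (up at the start, down once turned), x and y along its sides. Too wide to grasp from above. May be absent.
- plate_c_mid (a point): Square biscuit moulding plate, 96 x 96 mm, 16 mm thick, 0.13 kg, square-edged: bare pale beech on one broad side, red with a white ring pattern on the other. Starts pattern down on the worktop before the slab. This point is its centre, 8 mm from either broad face; z points out of the bare back (up at the start, down once turned), x and y along its sides. Too wide to grasp from above. May be absent.
- edge_grip (a point): Blue plastic straightedge, 0.25 kg, with upright grip. Base: flat bar 300 mm long (y), 44 mm wide (x -10 to +34 mm of this point), 8 mm thick; the steel working edge is its long side on +x. Grip: rib over the middle, 14 mm thick (x), 90 mm long (y), up to 48 mm above the underside. This point: middle of the rib, 30 mm above the underside; z up. Starts on the worktop left or right of the plates.
- slab: White marble pastry slab fixed on the worktop, 260 mm (x) by 440 mm (y), 20 mm thick. Origin at the centre of its underside, z up; its front edge, an upright face 20 mm high, is at x = -130 mm, facing the robot.
- slab_edge (a point): Middle of the top of the slab's front edge, 20 mm above the worktop; axes as the slab's.
- plate_a: The same plate, given at the underside it starts on: origin at the centre of its patterned face, axes as its centre's. Squeezed with about 10 N between shut fingertips and the slab's front edge, it can be lifted by friction on its near side, pivoting about its far lower edge; once on edge it tips over the slab's top edge onto the slab. May be absent.
- plate_b: The same plate, given at the underside it starts on: origin at the centre of its patterned face, axes as its centre's. Squeezed with about 10 N between shut fingertips and the slab's front edge, it can be lifted by friction on its near side, pivoting about its far lower edge; once on edge it tips over the slab's top edge onto the slab. May be absent.
- plate_c: The same plate, given at the underside it starts on: origin at the centre of its patterned face, axes as its centre's. Squeezed with about 10 N between shut fingertips and the slab's front edge, it can be lifted by friction on its near side, pivoting about its far lower edge; once on edge it tips over the slab's top edge onto the slab. May be absent.
- straightedge: The same straightedge, given at its underside: origin 30 mm below the grip point.
- pan: Round aluminium cake pan, 150 mm across, 55 mm high, loose, on the other side of the plates from the straightedge; leave alone. Origin: centre of its underside.
- jar: Sprinkle jar with red twist cap, 56 mm across, 100 mm high, loose, on the worktop left of the slab; leave alone. Origin: centre of its underside.
Not all that is in view belongs to the job. Leave any orange look-alike of the plate_b alone. Leave any green or purple look-alike of the plate_c alone.

How it is judged:
By the outcome, as a careful person would: the job done as asked, in the order asked, and still so for the second after the job is handed in, with the robot touching nothing.
Of plate_a, plate_b, plate_c only 2 to 3 are there at a start; the rules pass over those that are not, and their reading is None.
At some moment in a run one of plate_a, plate_b, plate_c, straightedge may be knocked a few centimetres aside while the robot is not near it.
Once in a run the grip may slacken for a moment while it holds something.
It also fails if it takes over 210 s, if anything falls off the work surface, if the arm or the gripper's body presses on something with over 40 N, if the wrist force passes 120 N, or if a joint passes its speed limit or range.

ROBOT

A 6-joint arm with a two-finger parallel gripper is mounted at the origin on the work surface. World frame = base frame: x ahead of the robot, y to its left, z up, the work surface at z = 0. Lengths are in m, angles in degrees, forces in N, time in s.
With the tool pointing down it reaches from about 0.4 to 0.825 m from the base axis. Payload 7 kg.
Tool frame: the origin (TCP) lies on the centre line of the jaws, within the pads' length; the fingertips stand r.tip_reach ahead of it and the grasp point (between the pads) is the TCP (r.tip_reach is the distance from the TCP to the fingertips, in m); z points along the fingers, y is the line along which they close (so a half turn about z gives the same grasp; the last joint's range is limited). The gripper opens to 88 mm and grips with 3 to 60 N. Pads are 19 mm wide; open, the fingers measure 130 mm over their backs; the gripper's body (78 mm by 193 mm) begins 47 mm behind the grasp point.
Start: joints at [81.996, 20.546, 0.682, 0, -70.136, -16.507], TCP at [0.28, 0.614, 0.207] pointing down, gripper open.
Joint ranges: [-176.03, 176.03], [-82.01, 121.73], [-58.28, 71.71], [-173.87, 95.51], [-174.79, -0.11], [-173.66, 173.66]. Speed limits (degrees/s): [136.94, 136.94, 172.46, 180, 180, 180].

INTERFACE

Orientations are given as [roll, pitch, yaw] about the fixed x, y, z axes, in that order (R = Rz(yaw) Ry(pitch) Rx(roll)).
In Python, from plant import sensors, cams, r gives the robot as it stands.
- The arm moves only by the tool drive_tool, never from a script. Its argument "rows" is a list of rows, each an object of numbers: "fingers": the gripper's target within -1 to 1 (fully open at 1, half-way at 0, shut at -1); "x", "y", "z": the shift along the tool's x, y, z in m; "spin": the turn about the tool's z in rad. A call has 1 to 10 rows; each row is the pose to reach, as a shift and turn from the pose commanded when the call began, along the tool's axes at that moment; what a row does not reach only later rows make up. A row lasts 1/8 s, in which the tool goes at most 62.5 mm and 10.7 degrees, less where a joint would pass 70% of its speed; a pose out of reach is approached as far as the arm can. A call with a gripper value outside its range is refused whole. The fingers move at their own pace and stop on an object; "newtons" is the grip in N (left out, the last holds). Time passes only in rows, so rows that repeat a pose let the fingers close. It gives the time, the measured TCP pose, the force, the opening and the grip force at its end, in the units of the state.
- sensors.get_state(): the state, without advancing time (a new reading comes with each control period).
- cams.capture(name): name is "side" or "top" or "wrist"; returns a dict with "pixels" (480x640x3 uint8, red, green, blue), "intrinsics" (3x3 intrinsics, pixels), "k1" (the pictures are not rectified: a ray, as slopes to the right and down, at radius r is drawn at 1 + k1 r^2 times it, then the intrinsics apply), "eye" and "orientation" of the camera in the world; the wrist camera has in their place "T_tool_cam" (4x4, takes a point from camera to tool coordinates, whose origin is the TCP and whose axes are the flange's). Camera axes: x right, y up, looking along -z (the intrinsics and any distortion apply to the point x, -y, -z); pixel columns grow to the right and rows downward; lengths in m; the calibration is good to about 2 mm. A picture is of the moment at which its call begins: read the wrist's pose just before it. There is no depth.
- r.close_job(): hands the job in; it is judged then, once.
The state is a dict: "time_s": time; "joints": joint angles; "qd": joint speeds; "joint_torque": joint torques, N m; "tcp_pos": TCP position; "eef_rot": TCP orientation; "contact_force": force on the tool from outside, world axes, zero at the start; "moment": the same for the moment, N m; "gripper_width": finger opening in m; "gripper_force": force on a finger pad.
Only numpy, scipy, OpenCV 4.12 (cv2) and the standard library are available. Lean on these libraries where they do the work, as an engineer would, in place of code of your own. Each camera call takes 0.05 s, during which the arm holds its last target. There are 200 camera calls.

## Working session

There is one attempt and no reset: what is moved stays moved. The work goes in short steps, Python scripts to look and compute and a tool call to move; the robot and the scene stay as the last step left them, time stands still between calls to the robot, and variables do not carry over. Pictures are saved under pics/ and viewed, at most 14 in all, crops included, and the job is handed in when it is done.

Besides the shell and the picture viewer there is one more tool, called after "Emit:" as name(argument=value, ...), one argument or row to a line, values as JSON. drive_tool: Moves the arm, as the interface text tells. Its arguments: {"type":"object","properties":{"rows":{"type":"array"},"newtons":{"type":"number"}},"required":["rows"]}

```bash
ls; mkdir -p pics; cat > h.py <<'E'
import numpy as np, cv2
from scipy.spatial.transform import Rotation as R
from plant import sensors, cams, r
def cap(name):
    s=sensors.get_state(); c=cams.capture(name); c['s']=s; return c
def pose(c):
    if 'T_tool_cam' in c:
        T=np.array(c['T_tool_cam']); s=c['s']
        Rt=R.from_euler('xyz',s['eef_rot'],degrees=True).as_matrix()
        return Rt@T[:3,3]+np.array(s['tcp_pos']), Rt@T[:3,:3]
    o=np.array(c['orientation'],float)
    Rm=o if o.shape==(3,3) else R.from_euler('xyz',o,degrees=True).as_matrix()
    return np.array(c['eye']),Rm
def ray(c,uv):
    K=np.array(c['intrinsics']); p=cv2.undistortPoints(np.array(uv,float).reshape(-1,1,2),K,np.array([c['k1'],0,0,0.]))[:,0]
    e,Rm=pose(c); d=np.c_[p[:,0],-p[:,1],-np.ones(len(p))]@Rm.T
    return e,d
def onz(c,uv,z):
    e,d=ray(c,uv); return e+d*((z-e[2])/d[:,2])[:,None]
def proj(c,P):
    e,Rm=pose(c); q=(np.atleast_2d(P)-e)@Rm; x=q[:,0]/-q[:,2]; y=-q[:,1]/-q[:,2]
    f=1+c['k1']*(x*x+y*y); K=np.array(c['intrinsics']); return np.c_[K[0,0]*x*f+K[0,2],K[1,1]*y*f+K[1,2]]
def save(c,n): cv2.imwrite('pics/'+n+'.png',c['pixels'][...,::-1])
E
python3 - <<'E'
from h import *
print(sensors.get_state(), r.tip_reach)
for n in('top','side'):
    c=cap(n); save(c,n+'0'); print({k:v for k,v in c.items() if k not in('pixels','s')})
    np.save('pics/%s0.npy'%n,c,allow_pickle=True)
E
```

```text
pics
{'time_s': 0.0, 'joints': array([ 8.19960930e+01,  2.05918727e+01,  6.33847169e-01, -2.02924086e-02,
       -7.01353895e+01, -1.65074477e+01]), 'qd': array([-0.09230946, -0.0580452 , -0.05438398,  0.05520545, -0.06735512,
       -0.07055825]), 'joint_torque': array([ 2.62803725e-03, -5.82729685e+01,  2.93050289e+01,  6.99738890e+00,
        6.93943395e-03, -1.58527764e-04]), 'tcp_pos': array([0.27984384, 0.61368698, 0.20621779]), 'eef_rot': array([ 1.79905014e+02, -8.25574284e-03, -2.45182588e+01]), 'contact_force': array([-0.39795733, -0.12908737, -0.3834292 ]), 'moment': array([-0.05612896,  0.01724924, -0.02728966]), 'gripper_force': 0.0, 'gripper_width': 0.0875450214420619} 0.019
{'intrinsics': array([[467.86023967,   0.        , 314.79282715],
       [  0.        , 467.86023967, 237.54414897],
       [  0.        ,   0.        ,   1.        ]]), 'k1': -0.06786673923896773, 'eye': array([ 0.33481798, -0.07175188,  1.16442492]), 'orientation': array([ 7.87230551e+00, -3.66615299e-02, -8.92426443e+01])}
{'intrinsics': array([[436.49608576,   0.        , 327.01074646],
       [  0.        , 436.49608576, 236.15524081],
       [  0.        ,   0.        ,   1.        ]]), 'k1': -0.021636590401632384, 'eye': array([0.36622702, 0.50745384, 0.79261665]), 'orientation': array([  37.94574269,   -0.43571581, -166.37710767])}
```

View pics/top0.png

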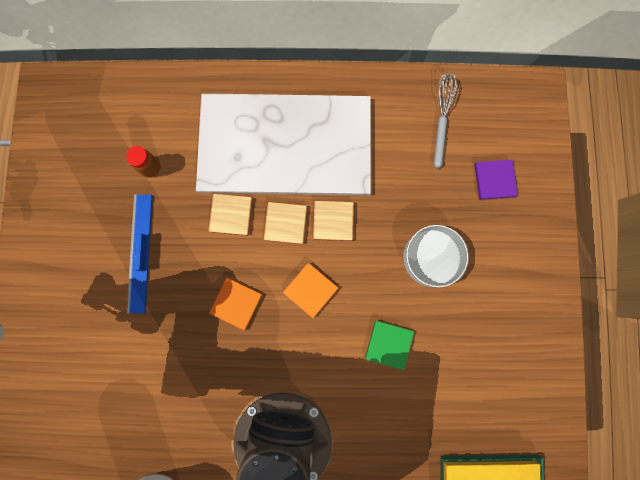

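View pics/side0.png

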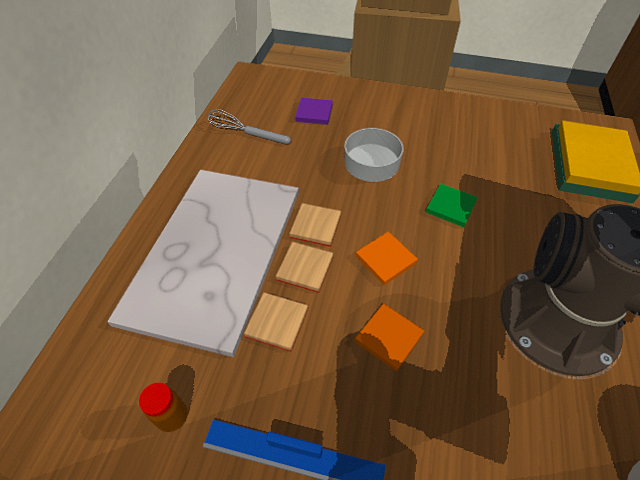

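The plates are the three pale ones, in the top view at (231,215), (286,223) and (334,221). Things that could be mistaken for them are orange at (236,303) and (311,290), green at (390,344) and purple at (496,180). The blue straightedge is at (140,255), the pan at (436,256) and the jar at (137,157).

```bash
cat >> h.py <<'E'
def blobs(c,lo,hi,amin=300):
    hsv=cv2.cvtColor(c['pixels'],cv2.COLOR_RGB2HSV); m=cv2.inRange(hsv,lo,hi)
    m=cv2.morphologyEx(m,cv2.MORPH_OPEN,np.ones((3,3))); cs,_=cv2.findContours(m,0,1)
    return [k[:,0].astype(float) for k in cs if cv2.contourArea(k)>amin]
def rect(P):
    (x,y),(w,h),a=cv2.minAreaRect((P[:,:2]*1000).astype(np.float32)); return np.round([x,y,w,h,a],1)
BEECH=((12,50,170),(24,150,255)); BLUE=((105,120,40),(125,255,255)); MARB=((0,0,150),(179,30,255))
E
python3 - <<'E'
from h import *
for n in('top','side'):
    c=np.load('pics/%s0.npy'%n,allow_pickle=True).item()
    for nm,col,z,a in(('beech',BEECH,.016,700),('marble',MARB,.02,5000),('blue',BLUE,.008,300)):
        for k in blobs(c,*col,a):
            P=onz(c,k,z); q=rect(P)
            if q[0]>250: print(n,nm,k.mean(0).round(),q)
c=np.load('pics/top0.npy',allow_pickle=True).item()
a=cv2.resize(c['pixels'][185:260,195:370],None,fx=4,fy=4); b=cv2.resize(c['pixels'][185:325,115:170],None,fx=2,fy=2)
im=np.zeros((300,810-10,3),np.uint8); im[:300,:600]=a[:, :600]; im[:280,640:750]=b
cv2.imwrite('pics/crop1.png',im[...,::-1])
E
```

```text
top beech [285. 222.] [531.1   4.8  97.7  97.7  85.1]
top beech [333. 220.] [ 5.387e+02 -1.141e+02  9.660e+01  9.690e+01  1.000e-01]
top beech [230. 214.] [550.7 143.8  98.9  97.5  85.6]
top beech [ 8. 98.] [8.551e+02 7.609e+02 2.182e+02 4.460e+01 4.000e-01]
top marble [284. 144.] [736.   12.8 436.7 261.8  89.7]
top marble [323.  25.] [ 1.0799e+03 -7.7700e+01  1.8050e+02  1.8039e+03  8.0000e-01]
top blue [140. 254.] [4.508e+02 3.663e+02 2.957e+02 4.070e+01 2.000e-01]
side beech [276. 320.] [551.5 142.1  96.   95.7  85.6]
side beech [305. 265.] [531.4   2.8  96.5  95.9  85.3]
side beech [316. 223.] [ 538.9 -117.2   97.2   95.9   89. ]
side marble [209. 263.] [738.3  10.  438.9 260.   89.7]
side marble [ 73. 177.] [1176.6 -191.6  428.3  763.6   38.6]
side blue [295. 453.] [4.516e+02 3.634e+02 2.999e+02 4.270e+01 1.000e-01]
```

View pics/crop1.png

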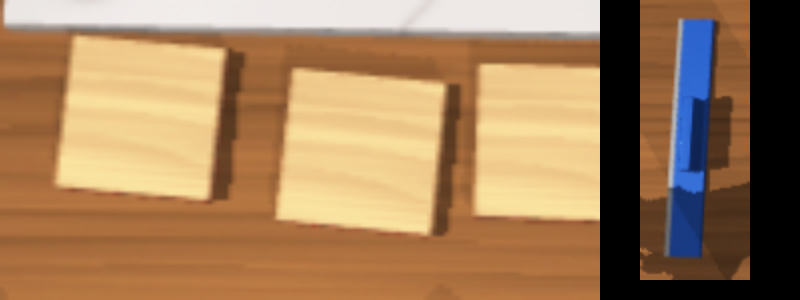

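Crop: three pale beech plates with the dark pattern side down, in front of the slab. The steel edge is on the straightedge's left (+y) side. Slab front is at x≈607 mm. Plates are at L(551,143), M(531,4) and R(539,-116), and they measure 96 mm as expected. I start with M.

Emit:
drive_tool(
  rows=[
    {"fingers": -1, "x": 0.408, "y": 0.485, "spin": -0.428},
    {"fingers": -1, "x": 0.408, "y": 0.485, "spin": -0.428},
    {"fingers": -1, "x": 0.408, "y": 0.485, "spin": -0.428},
    {"fingers": -1, "x": 0.408, "y": 0.485, "spin": -0.428},
    {"fingers": -1, "x": 0.408, "y": 0.485, "spin": -0.428},
    {"fingers": -1, "x": 0.408, "y": 0.485, "spin": -0.428},
    {"fingers": -1, "x": 0.408, "y": 0.485, "spin": -0.428},
    {"fingers": -1, "x": 0.408, "y": 0.485, "spin": -0.428},
    {"fingers": -1, "x": 0.408, "y": 0.485, "spin": -0.428},
    {"fingers": -1, "x": 0.408, "y": 0.485, "spin": -0.428},
  ],
  newtons=40,
)

```text
invalid input
```

Emit:
drive_tool(
  rows=[
    {"fingers": -1, "x": 0.408, "y": 0.485, "z": 0, "spin": -0.428},
    {"fingers": -1, "x": 0.408, "y": 0.485, "z": 0, "spin": -0.428},
    {"fingers": -1, "x": 0.408, "y": 0.485, "z": 0, "spin": -0.428},
    {"fingers": -1, "x": 0.408, "y": 0.485, "z": 0, "spin": -0.428},
    {"fingers": -1, "x": 0.408, "y": 0.485, "z": 0, "spin": -0.428},
    {"fingers": -1, "x": 0.408, "y": 0.485, "z": 0, "spin": -0.428},
    {"fingers": -1, "x": 0.408, "y": 0.485, "z": 0, "spin": -0.428},
    {"fingers": -1, "x": 0.408, "y": 0.485, "z": 0, "spin": -0.428},
    {"fingers": -1, "x": 0.408, "y": 0.485, "z": 0, "spin": -0.428},
    {"fingers": -1, "x": 0.408, "y": 0.485, "z": 0, "spin": -0.428},
  ],
  newtons=40,
)

```text
time_s: 1.35
tcp_pos: [0.4477, 0.0101, 0.2074]
eef_rot: [-180.0, -0.0, 0.0]
contact_force: [1.7, 0.8, 0.1]
gripper_width: 0.0006
gripper_force: 0.0
```

Emit:
drive_tool(
  rows=[
    {"fingers": -1, "x": 0, "y": 0, "z": 0.06, "spin": 0},
    {"fingers": -1, "x": 0, "y": 0, "z": 0.12, "spin": 0},
    {"fingers": -1, "x": 0, "y": 0, "z": 0.165, "spin": 0},
    {"fingers": -1, "x": 0, "y": 0, "z": 0.182, "spin": 0},
    {"fingers": -1, "x": 0.01, "y": 0, "z": 0.182, "spin": 0},
    {"fingers": -1, "x": 0.02, "y": 0, "z": 0.182, "spin": 0},
    {"fingers": -1, "x": 0.03, "y": 0, "z": 0.182, "spin": 0},
    {"fingers": -1, "x": 0.04, "y": 0, "z": 0.182, "spin": 0},
    {"fingers": -1, "x": 0.046, "y": 0, "z": 0.182, "spin": 0},
    {"fingers": -1, "x": 0.046, "y": 0, "z": 0.182, "spin": 0},
  ],
)

```text
time_s: 2.6
tcp_pos: [0.4941, 0.012, 0.0252]
eef_rot: [-180.0, -0.0, -0.0]
contact_force: [-0.5, 0.1, -0.7]
gripper_width: 0.0008
gripper_force: 0.0
```

Emit:
drive_tool(
  rows=[
    {"fingers": -1, "x": 0.002, "y": 0.008, "z": 0, "spin": 0},
    {"fingers": -1, "x": 0.004, "y": 0.008, "z": 0, "spin": 0},
    {"fingers": -1, "x": 0.006, "y": 0.008, "z": 0, "spin": 0},
    {"fingers": -1, "x": 0.008, "y": 0.008, "z": 0, "spin": 0},
    {"fingers": -1, "x": 0.008, "y": 0.008, "z": 0, "spin": 0},
  ],
)

```text
time_s: 3.22
tcp_pos: [0.5019, 0.0042, 0.0252]
eef_rot: [-180.0, -0.0, 0.0]
contact_force: [0.9, -0.7, 0.7]
gripper_width: 0.0006
gripper_force: 0.0
```

Emit:
drive_tool(
  rows=[
    {"fingers": -1, "x": 0.001, "y": 0, "z": 0, "spin": 0},
    {"fingers": -1, "x": 0.002, "y": 0, "z": 0, "spin": 0},
    {"fingers": -1, "x": 0.002, "y": 0, "z": 0, "spin": 0},
  ],
)

```text
time_s: 3.6
tcp_pos: [0.5038, 0.0041, 0.0251]
eef_rot: [180.0, 0.0, 0.0]
contact_force: [-0.5, -0.0, 0.0]
gripper_width: 0.0
gripper_force: 0.0
```

```bash
python3 - <<'E'
from h import *
c=cap('side'); save(c,'side1')
for n,c in(('side',c),('top',cap('top'))):
    for k in blobs(c,*BEECH,300):
        q=rect(onz(c,k,.016))
        if 250<q[0]<800: print(n,q)
E
```

```text
side [551.8 142.3  96.6  97.1  85.6]
top [ 538.6 -115.4   96.1   95.2    0.8]
top [653.6 743.  150.5  25.3   7. ]
top [ 738.6 -905.5   41.4  234.4   89.7]
top [ 670.5 -842.2  590.4   77.     0. ]
top [ 6.859e+02 -7.680e+02  5.612e+02  6.340e+01  1.000e-01]
```

View pics/side1.png

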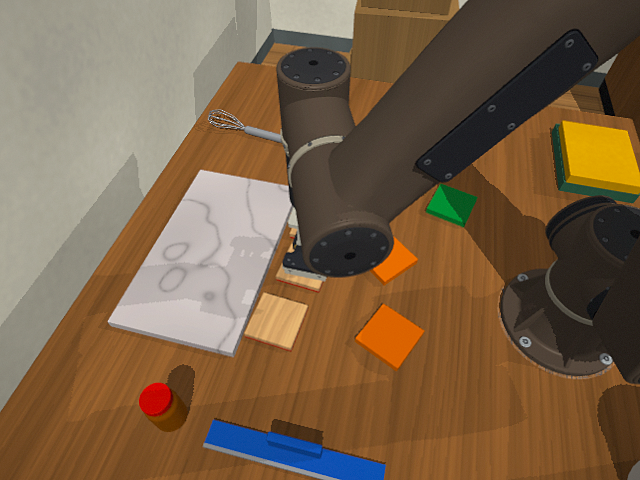

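The arm hides most of M in the side view; its left corner at about (280,285) still shows a gap to the slab. I keep creeping forward until the force rises.

Emit:
drive_tool(
  rows=[
    {"fingers": -1, "x": 0.001, "y": 0, "z": 0, "spin": 0},
    {"fingers": -1, "x": 0.002, "y": 0, "z": 0, "spin": 0},
  ],
)

```text
time_s: 3.95
tcp_pos: [0.5058, 0.0041, 0.0252]
eef_rot: [180.0, -0.0, 0.0]
contact_force: [0.2, 0.5, -0.0]
gripper_width: 0.0008
gripper_force: 0.0
```

Emit:
drive_tool(
  rows=[
    {"fingers": -1, "x": 0.001, "y": 0, "z": 0, "spin": 0},
    {"fingers": -1, "x": 0.002, "y": 0, "z": 0, "spin": 0},
  ],
)

```text
time_s: 4.2
tcp_pos: [0.5078, 0.0041, 0.0252]
eef_rot: [180.0, 0.0, 0.0]
contact_force: [0.3, 0.0, -0.5]
gripper_width: 0.0006
gripper_force: 0.0
```

Emit:
drive_tool(
  rows=[
    {"fingers": -1, "x": 0.001, "y": 0, "z": 0, "spin": 0},
    {"fingers": -1, "x": 0.001, "y": 0, "z": 0, "spin": 0},
  ],
)

```text
time_s: 4.45
tcp_pos: [0.5088, 0.0041, 0.0251]
eef_rot: [180.0, -0.0, 0.0]
contact_force: [0.5, -0.7, -0.4]
gripper_width: 0.0005
gripper_force: 0.0
```

Emit:
drive_tool(
  rows=[
    {"fingers": -1, "x": 0.001, "y": 0, "z": 0, "spin": 0},
    {"fingers": -1, "x": 0.001, "y": 0, "z": 0, "spin": 0},
  ],
)

```text
time_s: 4.7
tcp_pos: [0.5098, 0.0041, 0.0252]
eef_rot: [180.0, 0.0, 0.0]
contact_force: [0.3, -0.9, 0.8]
gripper_width: 0.0005
gripper_force: 0.0
```

Emit:
drive_tool(
  rows=[
    {"fingers": -1, "x": 0.001, "y": 0, "z": 0, "spin": 0},
    {"fingers": -1, "x": 0.001, "y": 0, "z": 0, "spin": 0},
  ],
)

```text
time_s: 4.95
tcp_pos: [0.5108, 0.0041, 0.0252]
eef_rot: [180.0, -0.0, 0.0]
contact_force: [-0.9, -0.2, 0.4]
gripper_width: 0.0002
gripper_force: 0.0
```

Emit:
drive_tool(
  rows=[
    {"fingers": -1, "x": 0.001, "y": 0, "z": 0, "spin": 0},
    {"fingers": -1, "x": 0.001, "y": 0, "z": 0, "spin": 0},
  ],
)

```text
time_s: 5.2
tcp_pos: [0.5118, 0.0041, 0.0251]
eef_rot: [180.0, 0.0, 0.0]
contact_force: [-0.0, -0.5, 0.8]
gripper_width: 0.0004
gripper_force: 0.0
```

```bash
python3 - <<'E'
from h import *
c=cap('wrist'); save(c,'w1')
E
```

```text
(no output)
```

View pics/w1.png

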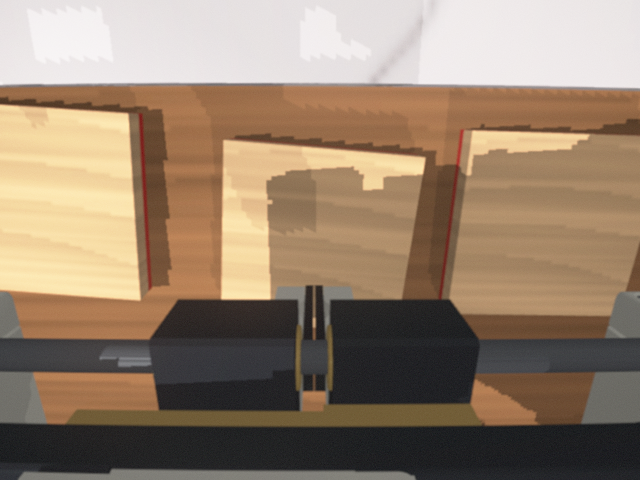

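The wrist view shows M's far edge from about (225,140) to (435,155), with the slab's foot at row ~88. The gap is still open, so I measure it.

```bash
cat >> h.py <<'E'
def wrist_plate(tag,z=.016):
    c=cap('wrist'); save(c,tag); uv=[[225,140],[435,155]]
    return c
E
python3 - <<'E'
from h import *
c=cap('wrist')
print(c['s']['tcp_pos'],c['T_tool_cam'],c['k1'])
print(onz(c,[[225,140],[425,153],[222,290],[410,290]],.016).round(4))
print('slab',onz(c,[[100,85],[320,85],[550,87]],.02).round(4), onz(c,[[320,90]],0).round(4))
print('otherplates',onz(c,[[140,114],[140,297],[463,130],[443,312]],.016).round(4))
print(proj(c,c['s']['tcp_pos']+np.array([[0,0,-.019],[.01,0,-.019]])))
E
```

```text
[0.51176435 0.00406907 0.02515929] [[ 1.14127171e-04  9.52633479e-01  3.04120769e-01  8.21731291e-02]
 [ 9.99999849e-01  5.47930664e-05 -5.46903994e-04  1.54235811e-03]
 [-5.37662764e-04  3.04120786e-01 -9.52633329e-01 -1.77005979e-01]
 [ 0.00000000e+00  0.00000000e+00  0.00000000e+00  1.00000000e+00]] -0.028541518888179258
[[ 0.582   0.044   0.016 ]
 [ 0.5761 -0.0503  0.016 ]
 [ 0.5048  0.0509  0.016 ]
 [ 0.5048 -0.0485  0.016 ]]
slab [[ 6.064e-01  9.740e-02  2.000e-02]
 [ 6.059e-01 -3.000e-04  2.000e-02]
 [ 6.058e-01 -1.029e-01  2.000e-02]] [[ 6.049e-01 -6.000e-04  0.000e+00]]
otherplates [[ 0.5939  0.0827  0.016 ]
 [ 0.5006  0.0953  0.016 ]
 [ 0.5867 -0.0672  0.016 ]
 [ 0.4917 -0.0675  0.016 ]]
[[310.68874041 270.66597144]
 [310.64946393 253.48985058]]
```

M's far edge is where it started (0.579), yet the TCP is at x=0.512. That is inconsistent, so I take a closer look.

```bash
python3 - <<'E'
from h import *
w=cap('wrist')['pixels'][120:330,190:450]; s=cap('side')['pixels'][225:300,240:340]; t=cap('top')['pixels'][180:260,230:330]
w=cv2.resize(w,(520,420)); s=cv2.resize(s,(270,202)); t=cv2.resize(t,(270,216))
im=np.zeros((420,790,3),np.uint8); im[:,:520]=w; im[:202,520:]=s; im[204:,520:]=t
cv2.imwrite('pics/z2.png',im[...,::-1])
E
```

```text
(no output)
```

View pics/z2.png

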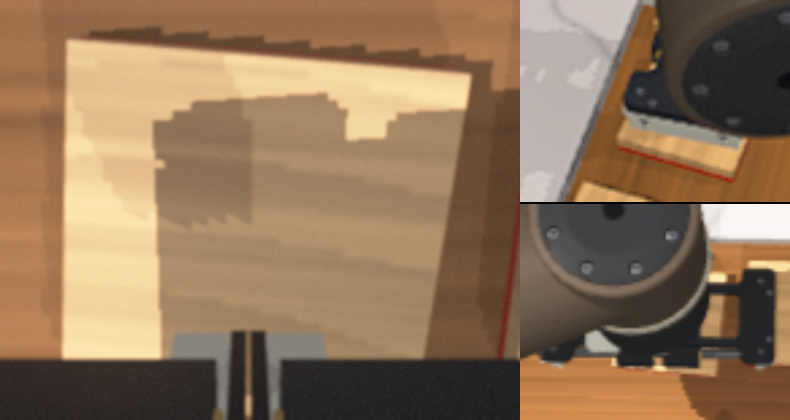

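```bash
python3 - <<'E'
from h import *
c0=np.load('pics/side0.npy',allow_pickle=True).item(); c=cap('side')
a=c0['pixels'][225:300,240:340]; b=c['pixels'][225:300,240:340]
im=np.vstack([cv2.resize(a,(700,525))[150:450],cv2.resize(b,(700,525))[150:450]])
cv2.imwrite('pics/z3.png',im[...,::-1])
P=np.array([[276,280],[319.6,291]]); print(onz(c,P,0).round(4),onz(c,P,.003).round(4))
print(cap('side')['s']['contact_force'],sensors.get_state()['joint_torque'])
E
```

```text
[[0.5837 0.0469 0.    ]
 [0.4867 0.0509 0.    ]] [[0.5828 0.0487 0.003 ]
 [0.4862 0.0526 0.003 ]]
[ 1.37793765  0.56313152 -0.13889439] [-2.29979756e-03 -4.40368187e+01  2.03421324e+01  4.77875546e+00
  8.64231284e-02 -1.69885737e-05]
```

View pics/z3.png

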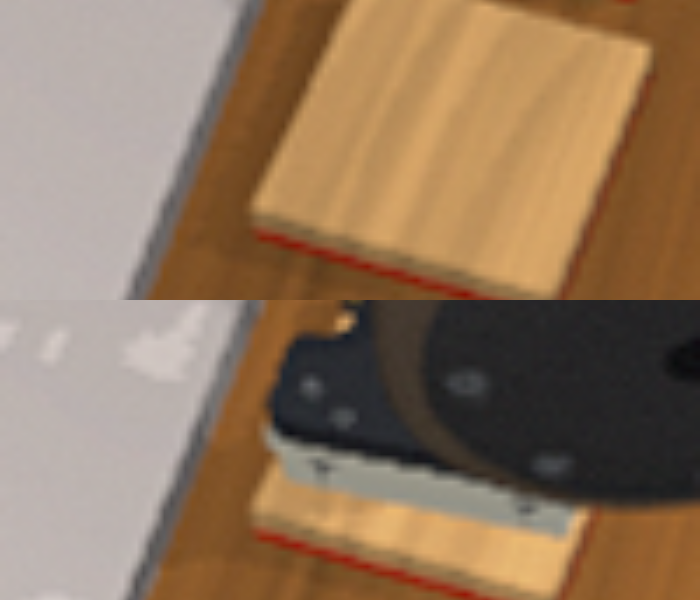

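M has only turned slightly and still lies flat, so the fingertips may be higher than I assumed. I back off and feel for the worktop in small steps.

Emit:
drive_tool(
  rows=[
    {"fingers": -1, "x": -0.03, "y": 0, "z": 0, "spin": 0},
    {"fingers": -1, "x": -0.062, "y": 0, "z": 0, "spin": 0},
    {"fingers": -1, "x": -0.062, "y": 0, "z": 0.002, "spin": 0},
    {"fingers": -1, "x": -0.062, "y": 0, "z": 0.004, "spin": 0},
    {"fingers": -1, "x": -0.062, "y": 0, "z": 0.004, "spin": 0},
  ],
)

```text
time_s: 6.18
tcp_pos: [0.4505, 0.0042, 0.0211]
eef_rot: [180.0, -0.0, 0.0]
contact_force: [-0.0, 0.6, -0.5]
gripper_width: 0.0002
gripper_force: 0.0
```

```bash
python3 - <<'E'
from h import *
w=cap('wrist')
print(onz(w,[[225,140]],.016), w['s']['tcp_pos'],w['s']['contact_force'])
w=w['pixels'][100:400,150:490]; s=cap('side')['pixels'][200:320,260:420]
im=np.zeros((400,790,3),np.uint8); im[:,:453]=cv2.resize(w,(453,400)); im[:252,454:]=cv2.resize(s,(336,252))
cv2.imwrite('pics/z4.png',im[...,::-1])
E
```

```text
[[0.52094712 0.0432417  0.016     ]] [0.45045277 0.00419156 0.02107002] [-0.01573283  0.55766119 -0.54346655]
```

View pics/z4.png

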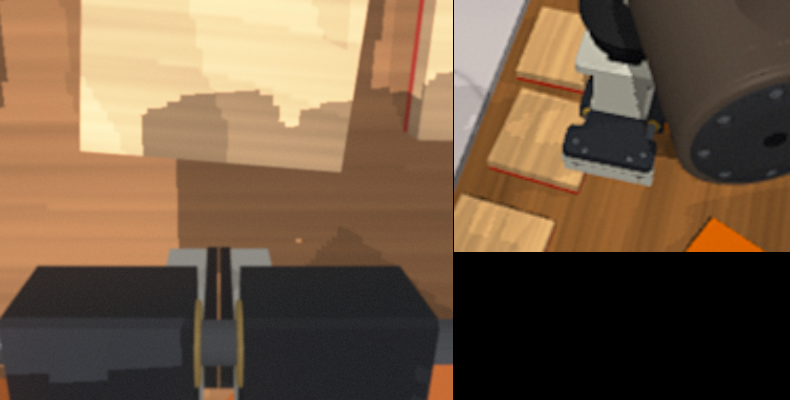

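Fingers and plate are clear of each other. The visible fingertips at row ~285 sit too high for tip_reach, so I probe down gently for contact.

Emit:
drive_tool(
  rows=[
    {"fingers": -1, "x": 0, "y": 0, "z": 0.001, "spin": 0},
    {"fingers": -1, "x": 0, "y": 0, "z": 0.002, "spin": 0},
    {"fingers": -1, "x": 0, "y": 0, "z": 0.002, "spin": 0},
  ],
)

```text
time_s: 6.65
tcp_pos: [0.4496, 0.004, 0.019]
eef_rot: [180.0, 0.0, 0.0]
contact_force: [-0.7, 0.3, -0.1]
gripper_width: 0.0003
gripper_force: 0.0
```

Emit:
drive_tool(
  rows=[
    {"fingers": -1, "x": 0, "y": 0, "z": 0.001, "spin": 0},
    {"fingers": -1, "x": 0, "y": 0, "z": 0.001, "spin": 0},
  ],
)

```text
time_s: 6.9
tcp_pos: [0.4496, 0.004, 0.0181]
eef_rot: [180.0, 0.0, 0.0]
contact_force: [0.1, -0.4, 1.4]
gripper_width: 0.0006
gripper_force: 0.0
```

Emit:
drive_tool(
  rows=[
    {"fingers": -1, "x": 0, "y": 0, "z": 0.001, "spin": 0},
    {"fingers": -1, "x": 0, "y": 0, "z": 0.001, "spin": 0},
  ],
)

```text
time_s: 7.15
tcp_pos: [0.4497, 0.004, 0.0171]
eef_rot: [180.0, 0.0, 0.0]
contact_force: [1.0, -0.0, -0.2]
gripper_width: 0.0003
gripper_force: 0.0
```

Emit:
drive_tool(
  rows=[
    {"fingers": -1, "x": 0, "y": 0, "z": 0.001, "spin": 0},
    {"fingers": -1, "x": 0, "y": 0, "z": 0.002, "spin": 0},
    {"fingers": -1, "x": 0, "y": 0, "z": 0.002, "spin": 0},
  ],
)

```text
time_s: 7.52
tcp_pos: [0.4496, 0.004, 0.015]
eef_rot: [180.0, 0.0, 0.0]
contact_force: [0.6, -0.7, -0.6]
gripper_width: 0.0007
gripper_force: 0.0
```

Emit:
drive_tool(
  rows=[
    {"fingers": -1, "x": 0, "y": 0, "z": 0.001, "spin": 0},
    {"fingers": -1, "x": 0, "y": 0, "z": 0.001, "spin": 0},
  ],
)

```text
time_s: 7.78
tcp_pos: [0.4497, 0.004, 0.0141]
eef_rot: [180.0, 0.0, 0.0]
contact_force: [0.3, 0.7, -0.5]
gripper_width: 0.0005
gripper_force: 0.0
```

Emit:
drive_tool(
  rows=[
    {"fingers": -1, "x": 0, "y": 0, "z": 0.001, "spin": 0},
    {"fingers": -1, "x": 0, "y": 0, "z": 0.001, "spin": 0},
  ],
)

```text
time_s: 8.02
tcp_pos: [0.4496, 0.004, 0.0131]
eef_rot: [180.0, 0.0, 0.0]
contact_force: [-0.6, -0.4, 0.8]
gripper_width: 0.0005
gripper_force: 0.0
```

```bash
python3 - <<'E'
from h import *
s=sensors.get_state(); print(s['tcp_pos'],s['contact_force'],s['joints'])
w=cap('wrist'); save(w,'w5')
x=w['pixels'][230:330,260:370]; cv2.imwrite('pics/z5.png',cv2.resize(x,(660,600))[...,::-1])
E
```

```text
[0.44964921 0.00402271 0.01308671] [-0.57294195 -0.42122888  0.80786087] [ 2.57600022e+01  1.28592858e+01 -4.10822134e+01 -1.04724063e-03
 -3.60664769e+01  6.42519315e+01]
```

View pics/z5.png

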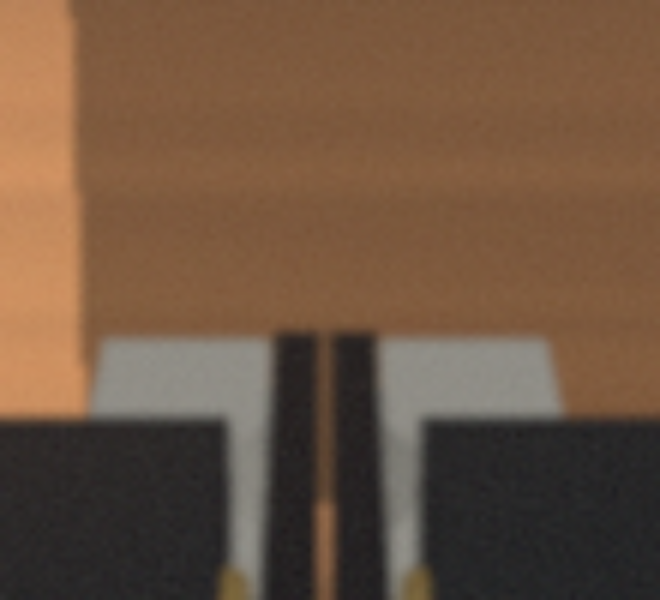

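The tips show at row 285 with no contact yet, 6 mm past the expected table contact. I keep probing.

Emit:
drive_tool(
  rows=[
    {"fingers": -1, "x": 0, "y": 0, "z": 0.001, "spin": 0},
    {"fingers": -1, "x": 0, "y": 0, "z": 0.002, "spin": 0},
  ],
)

```text
time_s: 8.32
tcp_pos: [0.4497, 0.004, 0.0111]
eef_rot: [180.0, 0.0, 0.0]
contact_force: [-0.0, -0.0, -0.1]
gripper_width: 0.0004
gripper_force: 0.0
```

Emit:
drive_tool(
  rows=[
    {"fingers": -1, "x": 0, "y": 0, "z": 0.001, "spin": 0},
    {"fingers": -1, "x": 0, "y": 0, "z": 0.002, "spin": 0},
  ],
)

```text
time_s: 8.57
tcp_pos: [0.4497, 0.004, 0.0091]
eef_rot: [180.0, -0.0, 0.0]
contact_force: [-0.5, -0.4, -0.4]
gripper_width: 0.0004
gripper_force: 0.0
```

Emit:
drive_tool(
  rows=[
    {"fingers": -1, "x": 0, "y": 0, "z": 0.001, "spin": 0},
    {"fingers": -1, "x": 0, "y": 0, "z": 0.002, "spin": 0},
  ],
)

```text
time_s: 8.82
tcp_pos: [0.4497, 0.0041, 0.0071]
eef_rot: [180.0, -0.0, 0.0]
contact_force: [-0.2, 1.0, 1.5]
gripper_width: 0.0005
gripper_force: 0.0
```

Emit:
drive_tool(
  rows=[
    {"fingers": -1, "x": 0, "y": 0, "z": 0.001, "spin": 0},
    {"fingers": -1, "x": 0, "y": 0, "z": 0.002, "spin": 0},
  ],
)

```text
time_s: 9.07
tcp_pos: [0.4497, 0.0041, 0.0051]
eef_rot: [180.0, 0.0, 0.0]
contact_force: [-0.0, -0.7, 0.3]
gripper_width: 0.0004
gripper_force: 0.0
```

Emit:
drive_tool(
  rows=[
    {"fingers": -1, "x": 0, "y": 0, "z": 0.001, "spin": 0},
    {"fingers": -1, "x": 0, "y": 0, "z": 0.002, "spin": 0},
  ],
)

```text
time_s: 9.32
tcp_pos: [0.4497, 0.0041, 0.0031]
eef_rot: [-180.0, 0.0, 0.0]
contact_force: [0.1, 0.8, -0.2]
gripper_width: 0.0004
gripper_force: 0.0
```

Emit:
drive_tool(
  rows=[
    {"fingers": -1, "x": 0, "y": 0, "z": 0.001, "spin": 0},
    {"fingers": -1, "x": 0, "y": 0, "z": 0.002, "spin": 0},
  ],
)

```text
time_s: 9.57
tcp_pos: [0.4497, 0.004, 0.0011]
eef_rot: [180.0, -0.0, 0.0]
contact_force: [-0.7, -0.6, -0.3]
gripper_width: 0.0008
gripper_force: 0.0
```

```bash
python3 - <<'E'
from h import *
s=sensors.get_state(); print(s['tcp_pos'],s['contact_force'])
t=cap('top'); x=t['pixels'][150:330,200:420]; sd=cap('side')['pixels'][200:320,260:420]
print(proj(t,[[.4497,.004,.02]]))
im=np.zeros((450,790,3),np.uint8); im[:360,:440]=cv2.resize(x,(440,360)); im[:252,444:444+336]=cv2.resize(sd,(336,252))
cv2.imwrite('pics/z6.png',im[...,::-1])
# marker: where wrist sees table points; check scale via slab
E
```

```text
[0.44971804 0.00403502 0.00109755] [-0.6837588  -0.55910558 -0.30938947]
[[284.29419507 254.61613499]]
```

View pics/z6.png

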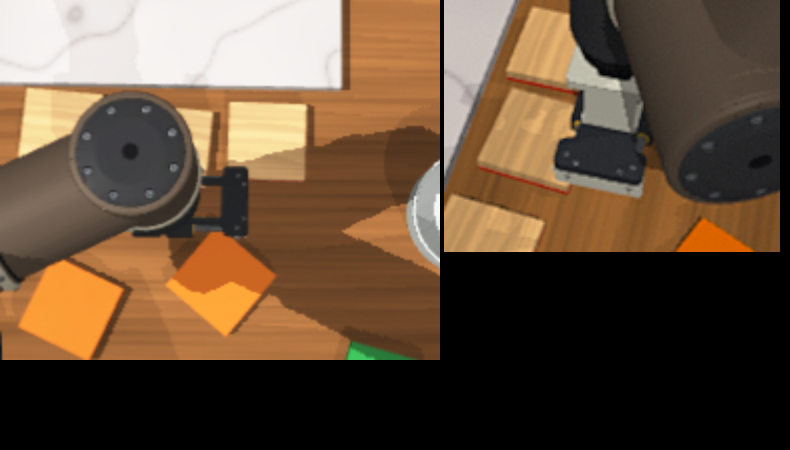

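The gripper is free over the worktop at (284,250) and the tips hang roughly 20 mm higher than the TCP figure implies. I keep probing down.

Emit:
drive_tool(
  rows=[
    {"fingers": -1, "x": 0, "y": 0, "z": 0.002, "spin": 0},
    {"fingers": -1, "x": 0, "y": 0, "z": 0.004, "spin": 0},
  ],
)

```text
time_s: 9.93
tcp_pos: [0.4497, 0.0041, -0.003]
eef_rot: [-180.0, -0.0, 0.0]
contact_force: [0.4, -0.0, -0.1]
gripper_width: 0.0003
gripper_force: 0.0
```

Emit:
drive_tool(
  rows=[
    {"fingers": -1, "x": 0, "y": 0, "z": 0.002, "spin": 0},
    {"fingers": -1, "x": 0, "y": 0, "z": 0.003, "spin": 0},
  ],
)

```text
time_s: 10.18
tcp_pos: [0.4496, 0.004, -0.006]
eef_rot: [180.0, 0.0, 0.0]
contact_force: [0.4, 0.6, -0.1]
gripper_width: 0.0002
gripper_force: 0.0
```

Emit:
drive_tool(
  rows=[
    {"fingers": -1, "x": 0, "y": 0, "z": 0.001, "spin": 0},
    {"fingers": -1, "x": 0, "y": 0, "z": 0.002, "spin": 0},
  ],
)

```text
time_s: 10.42
tcp_pos: [0.4497, 0.0041, -0.0079]
eef_rot: [-180.0, -0.0, 0.0]
contact_force: [-1.1, -0.0, -0.3]
gripper_width: 0.001
gripper_force: 0.0
```

Emit:
drive_tool(
  rows=[
    {"fingers": -1, "x": 0, "y": 0, "z": 0.001, "spin": 0},
    {"fingers": -1, "x": 0, "y": 0, "z": 0.002, "spin": 0},
  ],
)

```text
time_s: 10.68
tcp_pos: [0.4497, 0.0041, -0.0099]
eef_rot: [-180.0, 0.0, 0.0]
contact_force: [-1.2, 0.3, -0.3]
gripper_width: 0.0001
gripper_force: 0.0
```

Emit:
drive_tool(
  rows=[
    {"fingers": -1, "x": 0, "y": 0, "z": 0.002, "spin": 0},
    {"fingers": -1, "x": 0, "y": 0, "z": 0.004, "spin": 0},
  ],
)

```text
time_s: 10.92
tcp_pos: [0.4497, 0.0041, -0.014]
eef_rot: [-180.0, -0.0, 0.0]
contact_force: [-0.3, -0.4, -0.0]
gripper_width: 0.0002
gripper_force: 0.0
```

Emit:
drive_tool(
  rows=[
    {"fingers": -1, "x": 0, "y": 0, "z": 0.001, "spin": 0},
    {"fingers": -1, "x": 0, "y": 0, "z": 0.002, "spin": 0},
  ],
)

```text
time_s: 11.18
tcp_pos: [0.4497, 0.004, -0.016]
eef_rot: [180.0, 0.0, 0.0]
contact_force: [0.6, -0.7, 0.9]
gripper_width: 0.0004
gripper_force: 0.0
```

Emit:
drive_tool(
  rows=[
    {"fingers": -1, "x": 0, "y": 0, "z": 0.001, "spin": 0},
    {"fingers": -1, "x": 0, "y": 0, "z": 0.002, "spin": 0},
  ],
)

```text
time_s: 11.42
tcp_pos: [0.4497, 0.004, -0.0179]
eef_rot: [-180.0, -0.0, 0.0]
contact_force: [-1.0, -0.1, 0.7]
gripper_width: 0.0001
gripper_force: 0.0
```

Emit:
drive_tool(
  rows=[
    {"fingers": -1, "x": 0, "y": 0, "z": 0.001, "spin": 0},
    {"fingers": -1, "x": 0, "y": 0, "z": 0.001, "spin": 0},
  ],
)

```text
time_s: 11.68
tcp_pos: [0.4497, 0.004, -0.0189]
eef_rot: [180.0, 0.0, 0.0]
contact_force: [0.4, 0.7, 0.6]
gripper_width: 0.0002
gripper_force: 0.0
```

Emit:
drive_tool(
  rows=[
    {"fingers": -1, "x": 0, "y": 0, "z": 0.001, "spin": 0},
    {"fingers": -1, "x": 0, "y": 0, "z": 0.001, "spin": 0},
  ],
)

```text
time_s: 11.92
tcp_pos: [0.4498, 0.0041, -0.0192]
eef_rot: [180.0, -0.0, 0.0]
contact_force: [-4.0, 0.7, 12.6]
gripper_width: 0.0003
gripper_force: 6.2
```

Contact at tcp z = −0.019, so the true tip height is tcp_z + 0.019, with a vertical stiffness of about 15 N/mm. With that correction I lift the tip to 5 mm and push M up to the slab.

Emit:
drive_tool(
  rows=[
    {"fingers": -1, "x": 0, "y": 0, "z": -0.005, "spin": 0},
    {"fingers": -1, "x": 0.012, "y": 0, "z": -0.005, "spin": 0},
    {"fingers": -1, "x": 0.02, "y": 0, "z": -0.005, "spin": 0},
    {"fingers": -1, "x": 0.027, "y": 0, "z": -0.005, "spin": 0},
    {"fingers": -1, "x": 0.034, "y": 0, "z": -0.005, "spin": 0},
    {"fingers": -1, "x": 0.04, "y": 0, "z": -0.005, "spin": 0},
    {"fingers": -1, "x": 0.045, "y": 0, "z": -0.005, "spin": 0},
    {"fingers": -1, "x": 0.048, "y": 0, "z": -0.005, "spin": 0},
  ],
)

```text
time_s: 12.92
tcp_pos: [0.498, 0.0041, -0.0149]
eef_rot: [-180.0, -0.0, 0.0]
contact_force: [-1.0, -0.4, -0.4]
gripper_width: 0.0002
gripper_force: 0.4
```

Emit:
drive_tool(
  rows=[
    {"fingers": -1, "x": 0.001, "y": 0, "z": 0, "spin": 0},
    {"fingers": -1, "x": 0.002, "y": 0, "z": 0, "spin": 0},
  ],
)

```text
time_s: 13.18
tcp_pos: [0.4996, 0.0041, -0.0148]
eef_rot: [-180.0, 0.0, 0.0]
contact_force: [-0.6, -0.5, -0.7]
gripper_width: -0.0001
gripper_force: 0.3
```

Emit:
drive_tool(
  rows=[
    {"fingers": -1, "x": 0.001, "y": 0, "z": 0, "spin": 0},
    {"fingers": -1, "x": 0.002, "y": 0, "z": 0, "spin": 0},
  ],
)

```text
time_s: 13.42
tcp_pos: [0.5004, 0.0039, -0.015]
eef_rot: [180.0, 0.1, -0.0]
contact_force: [-6.8, 3.2, 4.9]
gripper_width: 0.0006
gripper_force: 3.5
```

```bash
python3 - <<'E'
from h import *
w=cap('wrist'); save(w,'w6'); print(w['s']['tcp_pos'],w['s']['contact_force'])
for k in blobs(w,(8,40,120),(26,180,255),2000): print(cv2.approxPolyDP(k[:,None].astype(np.float32),8,True)[:,0].tolist())
E
```

```text
[ 0.50039852  0.00386954 -0.0149847 ] [-6.84406948  3.24057484  4.88080738]
[[33.0, 372.0], [47.0, 423.0], [77.0, 410.0], [158.0, 411.0], [151.0, 373.0]]
[[459.0, 48.0], [444.0, 188.0], [466.0, 165.0], [489.0, 163.0], [504.0, 104.0], [495.0, 175.0], [505.0, 184.0], [500.0, 202.0], [490.0, 198.0], [497.0, 232.0], [472.0, 305.0], [479.0, 336.0], [604.0, 337.0], [616.0, 296.0], [639.0, 291.0], [639.0, 53.0]]
[[0.0, 49.0], [0.0, 71.0], [118.0, 77.0], [129.0, 139.0], [130.0, 234.0], [109.0, 244.0], [132.0, 248.0], [131.0, 259.0], [111.0, 261.0], [132.0, 260.0], [137.0, 278.0], [117.0, 282.0], [109.0, 305.0], [96.0, 174.0], [84.0, 184.0], [81.0, 173.0], [94.0, 161.0], [88.0, 84.0], [0.0, 76.0], [0.0, 292.0], [12.0, 298.0], [22.0, 337.0], [148.0, 339.0], [178.0, 299.0], [342.0, 293.0], [459.0, 304.0], [455.0, 293.0], [423.0, 292.0], [427.0, 272.0], [455.0, 266.0], [426.0, 261.0], [445.0, 41.0]]
```

M is seated against the slab (−7 N). I squeeze a little more and start the arc.

Emit:
drive_tool(
  rows=[
    {"fingers": -1, "x": 0.001, "y": 0, "z": 0, "spin": 0},
    {"fingers": -1, "x": 0.001, "y": 0, "z": -0.003, "spin": 0},
    {"fingers": -1, "x": 0.001, "y": 0, "z": -0.006, "spin": 0},
    {"fingers": -1, "x": 0.0005, "y": 0, "z": -0.011, "spin": 0},
    {"fingers": -1, "x": 0.0005, "y": 0, "z": -0.016, "spin": 0},
  ],
)

```text
time_s: 14.1
tcp_pos: [0.501, 0.0038, 0.0011]
eef_rot: [180.0, 0.1, -0.0]
contact_force: [-5.7, 1.8, 0.4]
gripper_width: 0.0005
gripper_force: 2.1
```

```bash
python3 - <<'E'
from h import *
c=cap('side'); w=cap('wrist'); print(w['s']['tcp_pos'],w['s']['contact_force'])
im=np.zeros((450,790,3),np.uint8); im[:337,:450]=cv2.resize(w['pixels'],(450,337)); im[:255,450:]=cv2.resize(c['pixels'][210:310,240:373],(340,255))
cv2.imwrite('pics/z7.png',im[...,::-1])
E
```

```text
[0.50120285 0.00387362 0.00163951] [-6.63201542  1.62840879  0.17561248]
```

View pics/z7.png

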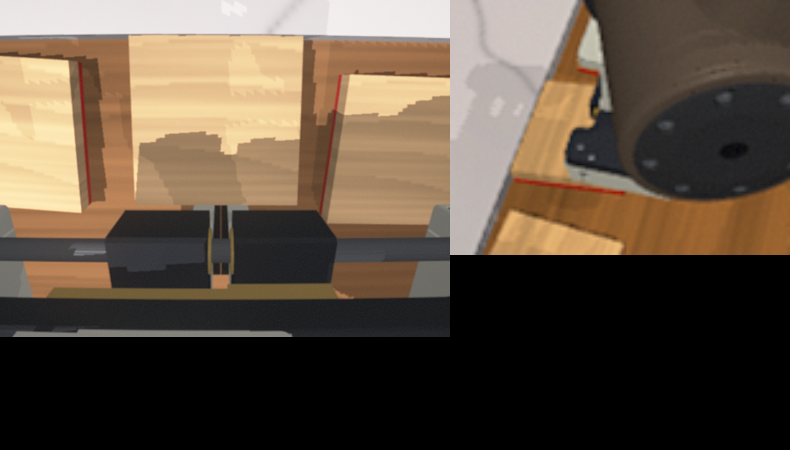

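The wrist view shows M square against the slab. In the side view its lower edge rises to the right, so it is lifting with the finger. I continue the arc.

Emit:
drive_tool(
  rows=[
    {"fingers": -1, "x": 0.0013, "y": 0, "z": -0.008, "spin": 0},
    {"fingers": -1, "x": 0.0029, "y": 0, "z": -0.0154, "spin": 0},
    {"fingers": -1, "x": 0.0051, "y": 0, "z": -0.0225, "spin": 0},
    {"fingers": -1, "x": 0.008, "y": 0, "z": -0.0298, "spin": 0},
  ],
)

```text
time_s: 14.7
tcp_pos: [0.5089, 0.0037, 0.0313]
eef_rot: [180.0, 0.1, -0.0]
contact_force: [-6.5, 1.4, 1.0]
gripper_width: 0.0005
gripper_force: 3.4
```

Emit:
drive_tool(
  rows=[
    {"fingers": -1, "x": 0.0036, "y": 0, "z": -0.0065, "spin": 0},
    {"fingers": -1, "x": 0.0077, "y": 0, "z": -0.013, "spin": 0},
  ],
)

```text
time_s: 14.95
tcp_pos: [0.5157, 0.0034, 0.0443]
eef_rot: [180.0, 0.2, -0.0]
contact_force: [-11.2, 1.8, 5.0]
gripper_width: 0.0002
gripper_force: 5.9
```

Emit:
drive_tool(
  rows=[
    {"fingers": -1, "x": 0.0048, "y": 0, "z": -0.0057, "spin": 0},
    {"fingers": -1, "x": 0.01, "y": 0, "z": -0.011, "spin": 0},
  ],
)

```text
time_s: 15.2
tcp_pos: [0.5277, 0.0037, 0.056]
eef_rot: [180.0, 0.0, 0.0]
contact_force: [-5.6, -0.7, 5.0]
gripper_width: 0.0005
gripper_force: 3.5
```

Emit:
drive_tool(
  rows=[
    {"fingers": -1, "x": 0.006, "y": 0, "z": -0.0045, "spin": 0},
    {"fingers": -1, "x": 0.0124, "y": 0, "z": -0.0083, "spin": 0},
  ],
)

```text
time_s: 15.45
tcp_pos: [0.54, 0.0036, 0.0646]
eef_rot: [180.0, 0.0, 0.0]
contact_force: [-9.4, 1.2, 11.0]
gripper_width: 0.0004
gripper_force: 7.0
```

Emit:
drive_tool(
  rows=[
    {"fingers": -1, "x": 0.0068, "y": 0, "z": -0.0035, "spin": 0},
    {"fingers": -1, "x": 0.0139, "y": 0, "z": -0.0063, "spin": 0},
  ],
)

```text
time_s: 15.7
tcp_pos: [0.5552, 0.0037, 0.0718]
eef_rot: [180.0, -0.1, 0.1]
contact_force: [-6.5, -0.5, 12.6]
gripper_width: -0.0001
gripper_force: 6.7
```

Emit:
drive_tool(
  rows=[
    {"fingers": -1, "x": 0.0075, "y": 0, "z": -0.0019, "spin": 0},
    {"fingers": -1, "x": 0.0151, "y": 0, "z": -0.0034, "spin": 0},
  ],
)

```text
time_s: 15.95
tcp_pos: [0.5721, 0.004, 0.076]
eef_rot: [180.0, -0.3, 0.1]
contact_force: [-2.4, -1.6, 10.1]
gripper_width: 0.0003
gripper_force: 5.2
```

```bash
python3 - <<'E'
from h import *
c=cap('side'); w=cap('wrist'); print(w['s']['tcp_pos'],w['s']['contact_force'])
im=np.zeros((337,800,3),np.uint8); im[:337,:450]=cv2.resize(w['pixels'],(450,337)); im[:263,450:]=cv2.resize(c['pixels'][170:320,200:400],(350,263))
cv2.imwrite('pics/z8.png',im[...,::-1])
E
```

```text
[0.57334618 0.00403389 0.07617416] [ 0.16472362 -2.49664528 10.4722022 ]
```

View pics/z8.png

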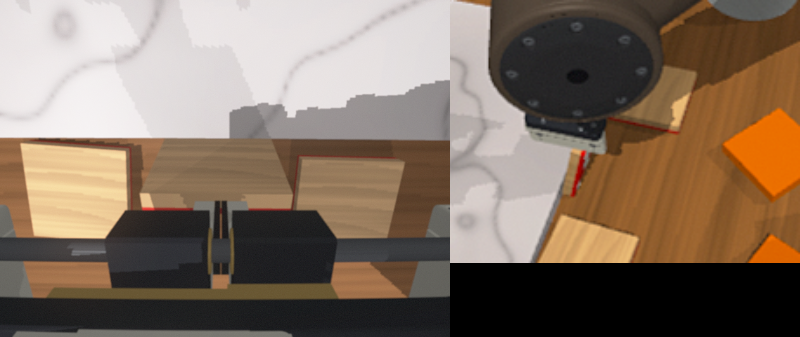

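M stands almost on edge: in the wrist view its top edge is at row ~200, and the red side is seen from the side camera at (578,172). I tip it over the slab edge.

Emit:
drive_tool(
  rows=[
    {"fingers": -1, "x": 0.007, "y": 0, "z": -0.0003, "spin": 0},
    {"fingers": -1, "x": 0.013, "y": 0, "z": -0.0005, "spin": 0},
    {"fingers": -1, "x": 0.02, "y": 0, "z": -0.0007, "spin": 0},
    {"fingers": -1, "x": 0.027, "y": 0, "z": -0.0008, "spin": 0},
    {"fingers": -1, "x": 0.034, "y": 0, "z": -0.0003, "spin": 0},
    {"fingers": -1, "x": 0.04, "y": 0, "z": 0.0005, "spin": 0},
  ],
)

```text
time_s: 16.8
tcp_pos: [0.6141, 0.0041, 0.0768]
eef_rot: [-180.0, -0.5, 0.1]
contact_force: [0.7, -1.2, 13.4]
gripper_width: 0.0006
gripper_force: 6.7
```

Emit:
drive_tool(
  rows=[
    {"fingers": -1, "x": 0.007, "y": 0, "z": 0.0015, "spin": 0},
    {"fingers": -1, "x": 0.013, "y": 0, "z": 0.003, "spin": 0},
    {"fingers": -1, "x": 0.02, "y": 0, "z": 0.006, "spin": 0},
    {"fingers": -1, "x": 0.028, "y": 0, "z": 0.01, "spin": 0},
  ],
)

```text
time_s: 17.3
tcp_pos: [0.6406, 0.0044, 0.0647]
eef_rot: [-180.0, -0.3, 0.1]
contact_force: [1.4, -0.6, 1.8]
gripper_width: 0.0004
gripper_force: 0.8
```

```bash
cat >> h.py <<'E'
RED1=((0,110,90),(8,255,255)); RED2=((170,110,90),(179,255,255))
def reds(c,z=.036,amin=250):
    hsv=cv2.cvtColor(c['pixels'],cv2.COLOR_RGB2HSV); m=cv2.inRange(hsv,*RED1)|cv2.inRange(hsv,*RED2)
    m=cv2.morphologyEx(m,cv2.MORPH_CLOSE,np.ones((9,9))); cs,_=cv2.findContours(m,0,1)
    return [rect(onz(c,k[:,0].astype(float),z)) for k in cs if cv2.contourArea(k)>amin]
E
python3 - <<'E'
from h import *
for n in('top','side','wrist'):
    c=cap(n); save(c,n+'9'); print(n,reds(c))
print(c['s']['tcp_pos'],c['s']['contact_force'])
E
```

```text
top [array([615. ,  10.2,  83.9,  99.9,   0.7])]
side [array([700.2, 345.4,  52.8,  59.2,  66. ]), array([577.6,   4.8, 130.4, 159.4,  79.8])]
wrist [array([ 604.7, -115.9,   56.1,    3. ,   88.8]), array([6.206e+02, 4.640e+01, 3.200e+00, 4.120e+01, 2.000e-01])]
[0.64050027 0.00431199 0.06370235] [4.18375314 0.18185561 6.02145387]
```

Emit:
drive_tool(
  rows=[
    {"fingers": -1, "x": 0.01, "y": 0, "z": 0, "spin": 0},
    {"fingers": -1, "x": 0.02, "y": 0, "z": 0, "spin": 0},
    {"fingers": -1, "x": 0.03, "y": 0, "z": 0, "spin": 0},
    {"fingers": -1, "x": 0.04, "y": 0, "z": 0, "spin": 0},
    {"fingers": -1, "x": 0.04, "y": 0, "z": 0, "spin": 0},
  ],
)

```text
time_s: 18.08
tcp_pos: [0.6778, 0.004, 0.062]
eef_rot: [180.0, 0.0, -0.0]
contact_force: [0.4, -0.8, -0.6]
gripper_width: -0.0
gripper_force: 0.0
```

```bash
python3 - <<'E'
from h import *
im=[]
for n in('top','side','wrist'):
    c=cap(n); save(c,n+'10'); print(n,reds(c)); im.append(c['pixels'])
print(c['s']['tcp_pos'],c['s']['contact_force'])
cv2.imwrite('pics/z10.png',np.hstack([cv2.resize(im[1][150:330,180:400],(440,360)),cv2.resize(im[2],(360,360))])[...,::-1])
E
```

```text
top [array([616.4,   9.6,  96.5,  98.7,   0.7])]
side [array([700.2, 345.4,  52.8,  59.2,  66. ]), array([576.5,   5.5, 105.2, 177.1,  89.6])]
wrist [array([581.3,   2.2,  15.5,  11.1,  90. ]), array([656.4,   5.7,  95.1,  20. ,  90. ])]
[0.67704181 0.00405035 0.06209729] [0.63119188 0.55148823 0.1538903 ]
```

View pics/z10.png

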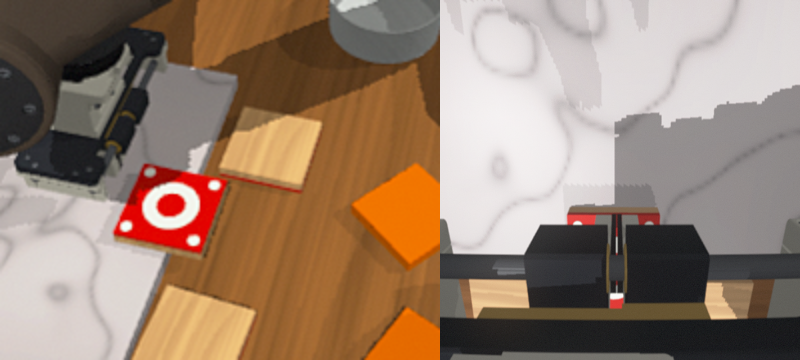

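M is over: red ring side up, flat, at (172,205) in the left part, with about 39 mm overhang (centre x≈0.616). I go back in front of it and push it onto the marble.

Emit:
drive_tool(
  rows=[
    {"fingers": -1, "x": -0.06, "y": 0, "z": -0.01, "spin": 0},
    {"fingers": -1, "x": -0.12, "y": 0, "z": -0.01, "spin": 0},
    {"fingers": -1, "x": -0.15, "y": 0, "z": 0, "spin": 0},
    {"fingers": -1, "x": -0.15, "y": 0, "z": 0.03, "spin": 0},
    {"fingers": -1, "x": -0.15, "y": 0, "z": 0.055, "spin": 0},
    {"fingers": -1, "x": -0.14, "y": 0, "z": 0.055, "spin": 0},
    {"fingers": -1, "x": -0.128, "y": 0, "z": 0.055, "spin": 0},
    {"fingers": -1, "x": -0.118, "y": 0, "z": 0.055, "spin": 0},
    {"fingers": -1, "x": -0.108, "y": 0, "z": 0.055, "spin": 0},
    {"fingers": -1, "x": -0.098, "y": 0, "z": 0.055, "spin": 0},
  ],
)

```text
time_s: 19.48
tcp_pos: [0.5799, 0.004, 0.0077]
eef_rot: [-180.0, 0.0, 0.0]
contact_force: [-1.6, -0.3, 1.6]
gripper_width: 0.0005
gripper_force: 0.9
```

Emit:
drive_tool(
  rows=[
    {"fingers": -1, "x": 0.01, "y": 0, "z": 0, "spin": 0},
    {"fingers": -1, "x": 0.02, "y": 0, "z": 0, "spin": 0},
    {"fingers": -1, "x": 0.03, "y": 0, "z": 0, "spin": 0},
    {"fingers": -1, "x": 0.04, "y": 0, "z": 0, "spin": 0},
    {"fingers": -1, "x": 0.05, "y": 0, "z": 0, "spin": 0},
    {"fingers": -1, "x": 0.06, "y": 0, "z": 0, "spin": 0},
    {"fingers": -1, "x": 0.068, "y": 0, "z": 0, "spin": 0},
    {"fingers": -1, "x": 0.075, "y": 0, "z": 0, "spin": 0},
    {"fingers": -1, "x": 0.075, "y": 0, "z": 0, "spin": 0},
  ],
)

```text
time_s: 20.6
tcp_pos: [0.6551, 0.0042, 0.0074]
eef_rot: [-180.0, -0.0, 0.0]
contact_force: [-0.5, -0.4, -0.8]
gripper_width: 0.0007
gripper_force: 0.0
```

Emit:
drive_tool(
  rows=[
    {"fingers": -1, "x": -0.03, "y": 0, "z": 0, "spin": 0},
    {"fingers": -1, "x": -0.06, "y": 0, "z": -0.04, "spin": 0},
    {"fingers": -1, "x": -0.12, "y": 0, "z": -0.08, "spin": 0},
    {"fingers": -1, "x": -0.15, "y": 0, "z": -0.08, "spin": 0},
    {"fingers": -1, "x": -0.2, "y": 0, "z": -0.08, "spin": 0},
    {"fingers": -1, "x": -0.22, "y": 0, "z": -0.08, "spin": 0},
  ],
)

```text
time_s: 21.35
tcp_pos: [0.432, 0.0038, 0.0878]
eef_rot: [-179.9, -0.0, 0.0]
contact_force: [0.9, -0.0, 0.3]
gripper_width: 0.0005
gripper_force: 0.0
```

```bash
cat >> h.py <<'E'
def survey():
    for n in('top','side','wrist'):
        c=cap(n)
        print(n,'RED',[q.tolist() for q in reds(c) if 500<q[0]<850 and abs(q[1])<300 and min(q[2:4])>30])
        for nm,col,z in(('beech',BEECH,.016),('blue',BLUE,.008)):
            print('  ',nm,[q.tolist() for q in (rect(onz(c,k,z)) for k in blobs(c,*col,300)) if 250<q[0]<900 and abs(q[1])<600])
    print(c['s']['time_s'],c['s']['tcp_pos'].round(4),c['s']['contact_force'].round(1))
E
python3 -c "from h import *; survey()"
```

```text
top RED [[713.0, 9.4, 96.6, 95.2, 0.6]]
   beech [[538.7, -114.0, 96.5, 97.1, 0.1], [559.8, 154.5, 76.1, 82.1, 85.6]]
   blue [[516.5, 366.7, 164.2, 40.4, 0.1]]
side RED [[714.8, 8.8, 98.1, 97.8, 90.0]]
   beech [[551.5, 142.4, 96.6, 96.4, 85.6], [541.6, -117.2, 97.3, 92.3, 89.0]]
   blue [[451.6, 363.4, 299.9, 42.7, 0.1]]
wrist RED []
   beech [[304.5, -159.6, 40.7, 74.5, 0.4], [363.5, 189.1, 14.4, 61.2, 0.7], [534.3, -130.8, 89.8, 127.8, 0.5], [566.8, -11.9, 20.5, 98.1, 0.2], [474.4, 78.7, 286.1, 205.4, 88.9]]
   blue []
21.45 [0.4325 0.0039 0.088 ] [ 0.3 -0.4 -0.7]
```

M sits square at (0.714, 0.009). Next R at (0.539, −0.116).

Emit:
drive_tool(
  rows=[
    {"fingers": -1, "x": 0, "y": 0.06, "z": 0, "spin": 0},
    {"fingers": -1, "x": 0.01, "y": 0.119, "z": 0.02, "spin": 0},
    {"fingers": -1, "x": 0.022, "y": 0.119, "z": 0.06, "spin": 0},
    {"fingers": -1, "x": 0.022, "y": 0.119, "z": 0.09, "spin": 0},
    {"fingers": -1, "x": 0.022, "y": 0.119, "z": 0.103, "spin": 0},
    {"fingers": -1, "x": 0.035, "y": 0.119, "z": 0.103, "spin": 0},
    {"fingers": -1, "x": 0.045, "y": 0.119, "z": 0.103, "spin": 0},
    {"fingers": -1, "x": 0.055, "y": 0.119, "z": 0.103, "spin": 0},
    {"fingers": -1, "x": 0.062, "y": 0.119, "z": 0.103, "spin": 0},
    {"fingers": -1, "x": 0.066, "y": 0.119, "z": 0.103, "spin": 0},
  ],
)

```text
time_s: 22.75
tcp_pos: [0.4998, -0.1149, -0.0153]
eef_rot: [180.0, 0.1, 0.0]
contact_force: [-8.2, 1.5, 5.8]
gripper_width: 0.0004
gripper_force: 3.7
```

Emit:
drive_tool(
  rows=[
    {"fingers": -1, "x": 0.001, "y": 0, "z": 0, "spin": 0},
    {"fingers": -1, "x": 0.001, "y": 0, "z": 0, "spin": 0},
  ],
)

```text
time_s: 23.0
tcp_pos: [0.4997, -0.115, -0.0157]
eef_rot: [180.0, 0.1, -0.0]
contact_force: [-4.8, 0.4, 3.7]
gripper_width: 0.0006
gripper_force: 2.6
```

Emit:
drive_tool(
  rows=[
    {"fingers": -1, "x": 0.001, "y": 0, "z": 0, "spin": 0},
    {"fingers": -1, "x": 0.001, "y": 0, "z": 0, "spin": 0},
  ],
)

```text
time_s: 23.25
tcp_pos: [0.4997, -0.1151, -0.0158]
eef_rot: [180.0, 0.2, -0.0]
contact_force: [-7.5, 2.1, 6.2]
gripper_width: 0.0003
gripper_force: 3.9
```

Emit:
drive_tool(
  rows=[
    {"fingers": -1, "x": 0.001, "y": 0, "z": 0, "spin": 0},
    {"fingers": -1, "x": 0.001, "y": 0, "z": 0, "spin": 0},
  ],
)

```text
time_s: 23.5
tcp_pos: [0.4997, -0.1152, -0.0159]
eef_rot: [180.0, 0.3, -0.0]
contact_force: [-10.5, 3.1, 7.8]
gripper_width: 0.0003
gripper_force: 5.1
```

R is seated (−10 N). I run the same arc.

Emit:
drive_tool(
  rows=[
    {"fingers": -1, "x": -0.0002, "y": 0, "z": -0.004, "spin": 0},
    {"fingers": -1, "x": -0.0004, "y": 0, "z": -0.008, "spin": 0},
    {"fingers": -1, "x": -0.0005, "y": 0, "z": -0.012, "spin": 0},
    {"fingers": -1, "x": -0.0005, "y": 0, "z": -0.016, "spin": 0},
    {"fingers": -1, "x": 0, "y": 0, "z": -0.024, "spin": 0},
    {"fingers": -1, "x": 0.0013, "y": 0, "z": -0.032, "spin": 0},
    {"fingers": -1, "x": 0.0035, "y": 0, "z": -0.0394, "spin": 0},
    {"fingers": -1, "x": 0.0063, "y": 0, "z": -0.0465, "spin": 0},
  ],
)

```text
time_s: 24.5
tcp_pos: [0.5078, -0.115, 0.031]
eef_rot: [-180.0, 0.2, -0.0]
contact_force: [-6.3, 0.6, 3.2]
gripper_width: 0.0005
gripper_force: 3.2
```

Emit:
drive_tool(
  rows=[
    {"fingers": -1, "x": 0.0035, "y": 0, "z": -0.0067, "spin": 0},
    {"fingers": -1, "x": 0.0077, "y": 0, "z": -0.013, "spin": 0},
    {"fingers": -1, "x": 0.0124, "y": 0, "z": -0.0187, "spin": 0},
    {"fingers": -1, "x": 0.0177, "y": 0, "z": -0.024, "spin": 0},
  ],
)

```text
time_s: 25.0
tcp_pos: [0.5267, -0.1151, 0.0555]
eef_rot: [180.0, 0.1, 0.0]
contact_force: [-5.9, -0.1, 4.2]
gripper_width: 0.0003
gripper_force: 3.7
```

Emit:
drive_tool(
  rows=[
    {"fingers": -1, "x": 0.006, "y": 0, "z": -0.0047, "spin": 0},
    {"fingers": -1, "x": 0.0124, "y": 0, "z": -0.0088, "spin": 0},
    {"fingers": -1, "x": 0.0192, "y": 0, "z": -0.0123, "spin": 0},
    {"fingers": -1, "x": 0.0263, "y": 0, "z": -0.0152, "spin": 0},
  ],
)

```text
time_s: 25.5
tcp_pos: [0.5546, -0.1153, 0.0719]
eef_rot: [180.0, -0.1, 0.0]
contact_force: [-4.9, -0.5, 9.5]
gripper_width: 0.0008
gripper_force: 5.3
```

Emit:
drive_tool(
  rows=[
    {"fingers": -1, "x": 0.0075, "y": 0, "z": -0.002, "spin": 0},
    {"fingers": -1, "x": 0.0155, "y": 0, "z": -0.0035, "spin": 0},
  ],
)

```text
time_s: 25.75
tcp_pos: [0.5717, -0.1152, 0.0761]
eef_rot: [180.0, -0.3, 0.1]
contact_force: [-2.1, -0.5, 8.2]
gripper_width: 0.0006
gripper_force: 4.3
```

```bash
python3 - <<'E'
from h import *
c=cap('wrist'); print(c['s']['tcp_pos'].round(4),c['s']['contact_force'].round(1))
hsv=cv2.cvtColor(c['pixels'],cv2.COLOR_RGB2HSV); m=cv2.inRange(hsv,*RED1)|cv2.inRange(hsv,*RED2)
ks,_=cv2.findContours(m,0,1); print([cv2.boundingRect(k) for k in ks if len(k)>15])
E
```

```text
[ 0.5717 -0.1152  0.0761] [-2.1 -0.5  8.2]
[(353, 295, 69, 5), (210, 294, 65, 6), (0, 206, 33, 127), (41, 0, 58, 24), (0, 0, 177, 93)]
```

R tracks M's figures exactly, so I tip it over and push it onto the slab.

Emit:
drive_tool(
  rows=[
    {"fingers": -1, "x": 0.007, "y": 0, "z": -0.0003, "spin": 0},
    {"fingers": -1, "x": 0.013, "y": 0, "z": -0.0005, "spin": 0},
    {"fingers": -1, "x": 0.02, "y": 0, "z": -0.0007, "spin": 0},
    {"fingers": -1, "x": 0.027, "y": 0, "z": -0.0008, "spin": 0},
    {"fingers": -1, "x": 0.034, "y": 0, "z": -0.0003, "spin": 0},
    {"fingers": -1, "x": 0.04, "y": 0, "z": 0.0005, "spin": 0},
  ],
)

```text
time_s: 26.55
tcp_pos: [0.6135, -0.1153, 0.0767]
eef_rot: [179.9, -0.5, 0.1]
contact_force: [1.1, -1.4, 11.3]
gripper_width: 0.0004
gripper_force: 5.6
```

Emit:
drive_tool(
  rows=[
    {"fingers": -1, "x": 0.007, "y": 0, "z": 0.0015, "spin": 0},
    {"fingers": -1, "x": 0.013, "y": 0, "z": 0.003, "spin": 0},
    {"fingers": -1, "x": 0.02, "y": 0, "z": 0.006, "spin": 0},
    {"fingers": -1, "x": 0.028, "y": 0, "z": 0.01, "spin": 0},
    {"fingers": -1, "x": 0.038, "y": 0, "z": 0.01, "spin": 0},
    {"fingers": -1, "x": 0.048, "y": 0, "z": 0.01, "spin": 0},
    {"fingers": -1, "x": 0.058, "y": 0, "z": 0.01, "spin": 0},
    {"fingers": -1, "x": 0.068, "y": 0, "z": 0.01, "spin": 0},
    {"fingers": -1, "x": 0.068, "y": 0, "z": 0.01, "spin": 0},
  ],
)

```text
time_s: 27.68
tcp_pos: [0.6777, -0.1149, 0.0628]
eef_rot: [180.0, 0.0, 0.0]
contact_force: [-1.0, 1.1, -0.2]
gripper_width: 0.0004
gripper_force: 0.0
```

```bash
python3 -c "from h import *; survey()"
```

```text
top RED [[615.5, -113.7, 96.5, 98.7, 0.8], [713.0, 9.4, 96.6, 95.2, 0.6]]
   beech []
   blue [[461.8, 366.0, 273.5, 40.2, 0.2]]
side RED [[714.8, 8.7, 97.9, 97.9, 90.0], [616.7, -114.6, 100.2, 97.0, 89.7]]
   beech [[551.8, 142.3, 96.6, 97.0, 85.6]]
   blue [[451.6, 363.2, 299.9, 43.1, 0.1]]
wrist RED [[714.6, 5.2, 95.3, 99.3, 0.1]]
   beech [[776.0, -257.3, 78.2, 9.5, 88.9], [806.2, -253.7, 18.6, 70.5, 1.1]]
   blue []
27.775 [ 0.6769 -0.1149  0.0629] [0.9 0.4 0.7]
```

Emit:
drive_tool(
  rows=[
    {"fingers": -1, "x": -0.06, "y": 0, "z": -0.01, "spin": 0},
    {"fingers": -1, "x": -0.12, "y": 0, "z": -0.01, "spin": 0},
    {"fingers": -1, "x": -0.15, "y": 0, "z": 0, "spin": 0},
    {"fingers": -1, "x": -0.15, "y": 0, "z": 0.03, "spin": 0},
    {"fingers": -1, "x": -0.15, "y": 0, "z": 0.055, "spin": 0},
    {"fingers": -1, "x": -0.14, "y": 0, "z": 0.055, "spin": 0},
    {"fingers": -1, "x": -0.128, "y": 0, "z": 0.055, "spin": 0},
    {"fingers": -1, "x": -0.118, "y": 0, "z": 0.055, "spin": 0},
    {"fingers": -1, "x": -0.108, "y": 0, "z": 0.055, "spin": 0},
    {"fingers": -1, "x": -0.098, "y": 0, "z": 0.055, "spin": 0},
  ],
)

```text
time_s: 29.08
tcp_pos: [0.5797, -0.115, 0.0084]
eef_rot: [-180.0, 0.0, 0.0]
contact_force: [-2.0, -0.1, 0.8]
gripper_width: 0.0002
gripper_force: 0.9
```

Emit:
drive_tool(
  rows=[
    {"fingers": -1, "x": 0.01, "y": 0, "z": 0, "spin": 0},
    {"fingers": -1, "x": 0.02, "y": 0, "z": 0, "spin": 0},
    {"fingers": -1, "x": 0.03, "y": 0, "z": 0, "spin": 0},
    {"fingers": -1, "x": 0.04, "y": 0, "z": 0, "spin": 0},
    {"fingers": -1, "x": 0.05, "y": 0, "z": 0, "spin": 0},
    {"fingers": -1, "x": 0.06, "y": 0, "z": 0, "spin": 0},
    {"fingers": -1, "x": 0.068, "y": 0, "z": 0, "spin": 0},
    {"fingers": -1, "x": 0.075, "y": 0, "z": 0, "spin": 0},
    {"fingers": -1, "x": 0.075, "y": 0, "z": 0, "spin": 0},
  ],
)

```text
time_s: 30.2
tcp_pos: [0.655, -0.1149, 0.008]
eef_rot: [-180.0, -0.0, 0.0]
contact_force: [0.0, -0.3, 0.3]
gripper_width: 0.0006
gripper_force: 0.0
```

Emit:
drive_tool(
  rows=[
    {"fingers": -1, "x": -0.03, "y": 0, "z": 0, "spin": 0},
    {"fingers": -1, "x": -0.06, "y": 0, "z": -0.04, "spin": 0},
    {"fingers": -1, "x": -0.12, "y": 0, "z": -0.08, "spin": 0},
    {"fingers": -1, "x": -0.18, "y": -0.04, "z": -0.08, "spin": 0},
    {"fingers": -1, "x": -0.22, "y": -0.08, "z": -0.08, "spin": 0},
  ],
)

```text
time_s: 30.82
tcp_pos: [0.4406, -0.0415, 0.0887]
eef_rot: [-179.9, -0.1, -0.1]
contact_force: [0.3, 1.5, 1.2]
gripper_width: 0.0004
gripper_force: 0.0
```

```bash
python3 -c "from h import *; survey()"
```

```text
top RED [[713.3, -113.4, 94.1, 95.9, 0.8], [713.0, 9.4, 96.6, 95.2, 0.6]]
   beech [[559.0, 143.0, 99.3, 81.8, 85.8]]
   blue [[527.9, 366.6, 40.5, 141.7, 89.9]]
side RED [[714.7, -53.1, 221.8, 98.0, 89.9]]
   beech [[551.4, 142.4, 96.6, 96.2, 85.6]]
   blue [[451.6, 363.4, 299.9, 42.7, 0.1]]
wrist RED []
   beech [[287.2, 168.3, 23.6, 19.1, 64.9], [304.2, -41.2, 17.4, 17.4, 0.2], [305.9, -203.4, 48.1, 73.8, 0.8], [369.9, -170.4, 48.9, 20.6, 56.2], [534.7, 123.1, 62.2, 43.7, 85.5], [487.1, -27.5, 203.3, 436.7, 3.7], [570.4, 117.7, 56.7, 27.6, 87.4]]
   blue []
30.925 [ 0.4376 -0.0399  0.0885] [0.4 0.3 0.2]
```

Both sit near x=0.714. Now L at (0.5515, 0.1425).

Emit:
drive_tool(
  rows=[
    {"fingers": -1, "x": 0, "y": -0.06, "z": 0, "spin": 0},
    {"fingers": -1, "x": 0.01, "y": -0.12, "z": 0.01, "spin": 0},
    {"fingers": -1, "x": 0.02, "y": -0.176, "z": 0.03, "spin": 0},
    {"fingers": -1, "x": 0.02, "y": -0.178, "z": 0.07, "spin": 0},
    {"fingers": -1, "x": 0.02, "y": -0.178, "z": 0.103, "spin": 0},
    {"fingers": -1, "x": 0.035, "y": -0.178, "z": 0.103, "spin": 0},
    {"fingers": -1, "x": 0.047, "y": -0.178, "z": 0.103, "spin": 0},
    {"fingers": -1, "x": 0.055, "y": -0.178, "z": 0.103, "spin": 0},
    {"fingers": -1, "x": 0.06, "y": -0.178, "z": 0.103, "spin": 0},
    {"fingers": -1, "x": 0.063, "y": -0.178, "z": 0.103, "spin": 0},
  ],
)

```text
time_s: 32.22
tcp_pos: [0.5013, 0.1345, -0.0152]
eef_rot: [179.9, 0.3, -0.1]
contact_force: [-23.4, 7.4, 18.7]
gripper_width: 0.0005
gripper_force: 11.8
```

Emit:
drive_tool(
  rows=[
    {"fingers": -1, "x": 0.001, "y": 0, "z": 0, "spin": 0},
    {"fingers": -1, "x": 0.002, "y": 0, "z": 0, "spin": 0},
  ],
)

```text
time_s: 32.48
tcp_pos: [0.5013, 0.1345, -0.0152]
eef_rot: [179.9, 0.5, -0.1]
contact_force: [-26.4, 8.6, 19.4]
gripper_width: 0.0003
gripper_force: 13.2
```

```bash
python3 -c "from h import *; survey()"
```

```text
top RED [[713.3, -113.4, 94.1, 95.9, 0.8], [713.0, 9.4, 96.6, 95.2, 0.6]]
   beech [[577.3, 125.1, 58.9, 58.7, 0.6]]
   blue [[352.7, 364.3, 98.9, 37.8, 1.0]]
side RED [[714.9, -52.8, 97.8, 221.4, 0.1]]
   beech [[582.0, 145.0, 98.4, 55.4, 89.7]]
   blue [[451.6, 363.4, 299.9, 42.7, 0.1]]
wrist RED []
   beech [[457.4, 133.2, 9.7, 10.3, 89.7], [462.3, 226.5, 19.7, 40.8, 0.6], [495.4, 228.9, 58.8, 8.7, 89.6], [550.0, 236.4, 4.4, 39.5, 0.4], [558.2, 212.7, 44.2, 11.9, 88.2], [568.1, 61.1, 4.8, 46.2, 0.3], [578.5, 48.0, 6.5, 71.1, 0.1], [584.4, 219.9, 5.1, 30.9, 1.3], [595.5, 49.5, 19.1, 69.3, 0.6], [554.3, 179.2, 171.1, 107.1, 89.7]]
   blue []
32.575 [ 0.5012  0.1345 -0.0152] [-22.9   6.6  16.5]
```

Too firm (26 N), and 10 mm off-centre. I back off, recentre and press more lightly.

Emit:
drive_tool(
  rows=[
    {"fingers": -1, "x": -0.01, "y": 0, "z": 0, "spin": 0},
    {"fingers": -1, "x": -0.02, "y": 0, "z": 0, "spin": 0},
    {"fingers": -1, "x": -0.02, "y": -0.009, "z": 0, "spin": 0},
    {"fingers": -1, "x": -0.014, "y": -0.009, "z": 0, "spin": 0},
    {"fingers": -1, "x": -0.01, "y": -0.009, "z": 0, "spin": 0},
    {"fingers": -1, "x": -0.007, "y": -0.009, "z": 0, "spin": 0},
    {"fingers": -1, "x": -0.006, "y": -0.009, "z": 0, "spin": 0},
    {"fingers": -1, "x": -0.006, "y": -0.009, "z": 0, "spin": 0},
  ],
)

```text
time_s: 33.62
tcp_pos: [0.5007, 0.1451, -0.0151]
eef_rot: [180.0, 0.0, -0.0]
contact_force: [-0.1, -0.5, -0.6]
gripper_width: 0.0003
gripper_force: 0.0
```

```bash
python3 - <<'E'
from h import *
c=cap('side')
print([q.tolist() for q in (rect(onz(c,k,.016)) for k in blobs(c,*BEECH,300)) if 450<q[0]<700])
w=cap('wrist');hsv=cv2.cvtColor(w['pixels'],cv2.COLOR_RGB2HSV)
row=w['pixels'][180].astype(int); g=np.abs(np.diff(row.sum(1))); print(np.where(g>90)[0], onz(w,[[200,180],[440,180]],.016)[:,1], w['s']['contact_force'])
E
```

```text
[[581.8, 144.0, 55.7, 97.3, 1.5]]
[191 443 444] [0.18658131 0.09557889] [-0.51602264 -0.80819853  0.4989519 ]
```

Emit:
drive_tool(
  rows=[
    {"fingers": -1, "x": 0.001, "y": 0.001, "z": 0, "spin": 0},
    {"fingers": -1, "x": 0.001, "y": 0.001, "z": 0, "spin": 0},
  ],
)

```text
time_s: 33.98
tcp_pos: [0.5011, 0.1441, -0.0151]
eef_rot: [180.0, 0.0, 0.0]
contact_force: [-3.0, 2.7, 0.9]
gripper_width: 0.0007
gripper_force: 1.5
```

Emit:
drive_tool(
  rows=[
    {"fingers": -1, "x": 0.001, "y": 0, "z": 0, "spin": 0},
    {"fingers": -1, "x": 0.001, "y": 0, "z": 0, "spin": 0},
  ],
)

```text
time_s: 34.22
tcp_pos: [0.5012, 0.144, -0.0151]
eef_rot: [180.0, 0.1, -0.0]
contact_force: [-6.8, 4.8, 4.1]
gripper_width: 0.0005
gripper_force: 4.1
```

Emit:
drive_tool(
  rows=[
    {"fingers": -1, "x": 0.001, "y": 0, "z": 0, "spin": 0},
    {"fingers": -1, "x": 0.001, "y": 0, "z": 0, "spin": 0},
  ],
)

```text
time_s: 34.48
tcp_pos: [0.5012, 0.144, -0.0152]
eef_rot: [179.9, 0.2, -0.0]
contact_force: [-13.8, 6.7, 9.4]
gripper_width: 0.0002
gripper_force: 6.6
```

Seated at −14 N. Same arc.

Emit:
drive_tool(
  rows=[
    {"fingers": -1, "x": -0.0002, "y": 0, "z": -0.004, "spin": 0},
    {"fingers": -1, "x": -0.0004, "y": 0, "z": -0.008, "spin": 0},
    {"fingers": -1, "x": -0.0005, "y": 0, "z": -0.012, "spin": 0},
    {"fingers": -1, "x": -0.0005, "y": 0, "z": -0.016, "spin": 0},
    {"fingers": -1, "x": 0, "y": 0, "z": -0.024, "spin": 0},
    {"fingers": -1, "x": 0.0013, "y": 0, "z": -0.032, "spin": 0},
    {"fingers": -1, "x": 0.0035, "y": 0, "z": -0.0394, "spin": 0},
    {"fingers": -1, "x": 0.0063, "y": 0, "z": -0.0465, "spin": 0},
  ],
)

```text
time_s: 35.48
tcp_pos: [0.5097, 0.144, 0.032]
eef_rot: [180.0, 0.0, -0.0]
contact_force: [-6.5, 0.6, 2.1]
gripper_width: 0.0005
gripper_force: 2.5
```

Emit:
drive_tool(
  rows=[
    {"fingers": -1, "x": 0.0035, "y": 0, "z": -0.0067, "spin": 0},
    {"fingers": -1, "x": 0.0077, "y": 0, "z": -0.013, "spin": 0},
    {"fingers": -1, "x": 0.0124, "y": 0, "z": -0.0187, "spin": 0},
    {"fingers": -1, "x": 0.0177, "y": 0, "z": -0.024, "spin": 0},
  ],
)

```text
time_s: 35.98
tcp_pos: [0.5283, 0.1443, 0.0563]
eef_rot: [-180.0, -0.0, 0.0]
contact_force: [-3.7, -0.4, 2.1]
gripper_width: 0.0003
gripper_force: 2.1
```

Emit:
drive_tool(
  rows=[
    {"fingers": -1, "x": 0.006, "y": 0, "z": -0.0047, "spin": 0},
    {"fingers": -1, "x": 0.0124, "y": 0, "z": -0.0088, "spin": 0},
    {"fingers": -1, "x": 0.0192, "y": 0, "z": -0.0123, "spin": 0},
    {"fingers": -1, "x": 0.0263, "y": 0, "z": -0.0152, "spin": 0},
  ],
)

```text
time_s: 36.48
tcp_pos: [0.5551, 0.1443, 0.0719]
eef_rot: [-180.0, -0.1, 0.0]
contact_force: [-4.4, -0.3, 8.5]
gripper_width: 0.0004
gripper_force: 4.6
```

Emit:
drive_tool(
  rows=[
    {"fingers": -1, "x": 0.0075, "y": 0, "z": -0.002, "spin": 0},
    {"fingers": -1, "x": 0.0155, "y": 0, "z": -0.0035, "spin": 0},
  ],
)

```text
time_s: 36.72
tcp_pos: [0.5717, 0.1445, 0.0761]
eef_rot: [-180.0, -0.2, 0.1]
contact_force: [-1.0, -1.7, 8.0]
gripper_width: 0.0003
gripper_force: 4.5
```

Emit:
drive_tool(
  rows=[
    {"fingers": -1, "x": 0.007, "y": 0, "z": -0.0003, "spin": 0},
    {"fingers": -1, "x": 0.013, "y": 0, "z": -0.0005, "spin": 0},
    {"fingers": -1, "x": 0.02, "y": 0, "z": -0.0007, "spin": 0},
    {"fingers": -1, "x": 0.027, "y": 0, "z": -0.0008, "spin": 0},
    {"fingers": -1, "x": 0.034, "y": 0, "z": -0.0003, "spin": 0},
    {"fingers": -1, "x": 0.04, "y": 0, "z": 0.0005, "spin": 0},
  ],
)

```text
time_s: 37.48
tcp_pos: [0.6135, 0.1447, 0.0771]
eef_rot: [-179.9, -0.4, 0.1]
contact_force: [0.1, -2.1, 14.7]
gripper_width: 0.0007
gripper_force: 7.3
```

Emit:
drive_tool(
  rows=[
    {"fingers": -1, "x": 0.007, "y": 0, "z": 0.0015, "spin": 0},
    {"fingers": -1, "x": 0.013, "y": 0, "z": 0.003, "spin": 0},
    {"fingers": -1, "x": 0.02, "y": 0, "z": 0.006, "spin": 0},
    {"fingers": -1, "x": 0.028, "y": 0, "z": 0.01, "spin": 0},
    {"fingers": -1, "x": 0.038, "y": 0, "z": 0.01, "spin": 0},
    {"fingers": -1, "x": 0.048, "y": 0, "z": 0.01, "spin": 0},
    {"fingers": -1, "x": 0.058, "y": 0, "z": 0.01, "spin": 0},
    {"fingers": -1, "x": 0.068, "y": 0, "z": 0.01, "spin": 0},
    {"fingers": -1, "x": 0.068, "y": 0, "z": 0.01, "spin": 0},
  ],
)

```text
time_s: 38.6
tcp_pos: [0.6781, 0.1442, 0.0633]
eef_rot: [180.0, 0.0, -0.0]
contact_force: [-0.7, -0.5, -0.3]
gripper_width: 0.0004
gripper_force: 0.0
```

```bash
python3 -c "from h import *; survey()"
```

```text
top RED [[616.0, 145.3, 94.3, 98.9, 0.5], [714.5, -113.4, 96.6, 95.9, 0.8], [713.0, 9.8, 96.6, 95.9, 0.6]]
   beech []
   blue [[460.9, 366.2, 275.5, 40.4, 0.1]]
side RED [[617.3, 143.9, 99.1, 97.6, 89.8]]
   beech []
   blue [[451.6, 363.4, 299.9, 42.7, 0.1]]
wrist RED [[714.5, 6.3, 100.0, 95.5, 89.9]]
   beech [[651.6, 295.8, 8.5, 65.2, 0.3], [698.2, 243.7, 23.9, 8.8, 90.0], [737.9, 278.9, 95.7, 27.1, 89.8], [748.4, 50.2, 4.4, 26.4, 89.9], [756.7, 275.8, 9.0, 91.8, 2.5], [775.5, 273.1, 86.6, 7.3, 89.2], [809.5, 269.1, 79.3, 8.6, 88.8]]
   blue [[559.0, 342.5, 7.4, 46.4, 90.0]]
38.7 [0.6773 0.1442 0.0635] [ 0.2 -0.3 -0.3]
```

All three are red side up. I push L in and check the jar's position before the sideways pushes.

Emit:
drive_tool(
  rows=[
    {"fingers": -1, "x": -0.06, "y": 0, "z": -0.01, "spin": 0},
    {"fingers": -1, "x": -0.12, "y": 0, "z": -0.01, "spin": 0},
    {"fingers": -1, "x": -0.15, "y": 0, "z": 0, "spin": 0},
    {"fingers": -1, "x": -0.15, "y": 0, "z": 0.03, "spin": 0},
    {"fingers": -1, "x": -0.15, "y": 0, "z": 0.055, "spin": 0},
    {"fingers": -1, "x": -0.14, "y": 0, "z": 0.055, "spin": 0},
    {"fingers": -1, "x": -0.128, "y": 0, "z": 0.055, "spin": 0},
    {"fingers": -1, "x": -0.118, "y": 0, "z": 0.055, "spin": 0},
    {"fingers": -1, "x": -0.108, "y": 0, "z": 0.055, "spin": 0},
    {"fingers": -1, "x": -0.098, "y": 0, "z": 0.055, "spin": 0},
  ],
)

```text
time_s: 40.0
tcp_pos: [0.5802, 0.1442, 0.009]
eef_rot: [-180.0, -0.0, -0.0]
contact_force: [-2.2, 0.1, 0.7]
gripper_width: 0.0007
gripper_force: 0.9
```

Emit:
drive_tool(
  rows=[
    {"fingers": -1, "x": 0.01, "y": 0, "z": 0, "spin": 0},
    {"fingers": -1, "x": 0.02, "y": 0, "z": 0, "spin": 0},
    {"fingers": -1, "x": 0.03, "y": 0, "z": 0, "spin": 0},
    {"fingers": -1, "x": 0.04, "y": 0, "z": 0, "spin": 0},
    {"fingers": -1, "x": 0.05, "y": 0, "z": 0, "spin": 0},
    {"fingers": -1, "x": 0.06, "y": 0, "z": 0, "spin": 0},
    {"fingers": -1, "x": 0.068, "y": 0, "z": 0, "spin": 0},
    {"fingers": -1, "x": 0.075, "y": 0, "z": 0, "spin": 0},
    {"fingers": -1, "x": 0.075, "y": 0, "z": 0, "spin": 0},
  ],
)

```text
time_s: 41.12
tcp_pos: [0.6552, 0.1444, 0.0086]
eef_rot: [-180.0, -0.0, -0.0]
contact_force: [-0.3, 0.5, -0.6]
gripper_width: 0.0006
gripper_force: 0.0
```

Emit:
drive_tool(
  rows=[
    {"fingers": -1, "x": -0.02, "y": 0, "z": 0, "spin": 0},
    {"fingers": -1, "x": -0.02, "y": 0, "z": -0.05, "spin": 0},
    {"fingers": -1, "x": -0.02, "y": 0, "z": -0.08, "spin": 0},
    {"fingers": -1, "x": -0.02, "y": 0, "z": -0.08, "spin": 0},
  ],
)

```text
time_s: 41.62
tcp_pos: [0.6364, 0.1453, 0.0921]
eef_rot: [-179.9, -0.3, 0.0]
contact_force: [-0.2, 0.1, -1.3]
gripper_width: 0.0007
gripper_force: 0.0
```

```bash
python3 - <<'E'
from h import *
survey()
for n in('top','side'):
    c=np.load('pics/%s0.npy'%n,allow_pickle=True).item()
    print('jar',reds(c,.1,150)); g=blobs(c,(0,0,150),(179,40,255),800)
    if n=='top': print('pan',[onz(c,[k.mean(0)],.03).round(3) for k in g if k[:,0].mean()>390 and k[:,1].mean()>200])
E
```

```text
top RED [[713.3, -113.4, 94.1, 95.9, 0.8], [713.0, 9.4, 96.6, 95.2, 0.6], [715.6, 129.2, 89.0, 66.5, 0.5]]
   beech []
   blue [[450.8, 366.3, 295.6, 40.6, 0.1]]
side RED []
   beech []
   blue [[451.6, 363.4, 299.9, 42.7, 0.1]]
wrist RED [[714.2, 6.3, 95.4, 99.9, 0.0], [714.4, 141.8, 95.0, 95.4, 0.0]]
   beech [[512.6, -14.7, 64.3, 10.3, 87.8], [648.1, 281.1, 96.7, 9.1, 90.0], [694.5, 244.5, 23.4, 8.8, 89.7], [733.7, 283.9, 26.3, 103.7, 0.7], [753.2, 281.8, 7.5, 101.5, 1.0], [773.4, 279.6, 96.0, 5.9, 90.0]]
   blue [[494.4, 354.1, 29.2, 51.8, 90.0], [577.1, 358.3, 51.6, 37.8, 0.3]]
41.725 [0.6343 0.1444 0.0888] [-1.2 -0.7 -0.5]
jar [array([672. , 356.3,  57.5,  48.6,  46.9])]
pan [array([[ 0.458, -0.37 ,  0.03 ]])]
jar [array([672.1, 359.2,  48.3,  54.3,  64.8])]
```

Jar at (0.672, 0.358). For sideways pushes I turn the tool to yaw −90° so the body stays clear of it.

Emit:
drive_tool(
  rows=[
    {"fingers": -1, "x": 0.02, "y": -0.02, "z": 0, "spin": 0.18},
    {"fingers": -1, "x": 0.04, "y": -0.04, "z": 0, "spin": 0.36},
    {"fingers": -1, "x": 0.08, "y": -0.08, "z": 0, "spin": 0.54},
    {"fingers": -1, "x": 0.08, "y": -0.08, "z": 0, "spin": 0.72},
    {"fingers": -1, "x": 0.08, "y": -0.08, "z": 0, "spin": 0.9},
    {"fingers": -1, "x": 0.08, "y": -0.08, "z": 0, "spin": 1.08},
    {"fingers": -1, "x": 0.08, "y": -0.08, "z": 0, "spin": 1.26},
    {"fingers": -1, "x": 0.08, "y": -0.08, "z": 0, "spin": 1.44},
    {"fingers": -1, "x": 0.08, "y": -0.08, "z": 0, "spin": 1.571},
    {"fingers": -1, "x": 0.08, "y": -0.08, "z": 0, "spin": 1.571},
  ],
)

```text
time_s: 43.02
tcp_pos: [0.7138, 0.224, 0.087]
eef_rot: [179.9, -0.1, -90.0]
contact_force: [-0.5, -0.8, -0.0]
gripper_width: 0.0005
gripper_force: 0.0
```

Emit:
drive_tool(
  rows=[
    {"fingers": -1, "x": 0, "y": 0, "z": 0.04, "spin": 0},
    {"fingers": -1, "x": 0, "y": 0, "z": 0.07, "spin": 0},
    {"fingers": -1, "x": 0, "y": 0, "z": 0.079, "spin": 0},
    {"fingers": -1, "x": 0.012, "y": 0, "z": 0.079, "spin": 0},
    {"fingers": -1, "x": 0.022, "y": 0, "z": 0.079, "spin": 0},
    {"fingers": -1, "x": 0.031, "y": 0, "z": 0.079, "spin": 0},
    {"fingers": -1, "x": 0.039, "y": 0, "z": 0.079, "spin": 0},
    {"fingers": -1, "x": 0.047, "y": 0, "z": 0.079, "spin": 0},
    {"fingers": -1, "x": 0.053, "y": 0, "z": 0.079, "spin": 0},
    {"fingers": -1, "x": 0.055, "y": 0, "z": 0.079, "spin": 0},
  ],
)

```text
time_s: 44.28
tcp_pos: [0.7146, 0.169, 0.0098]
eef_rot: [-180.0, 0.0, -90.0]
contact_force: [-0.2, 2.2, 1.5]
gripper_width: 0.0004
gripper_force: 0.9
```

Emit:
drive_tool(
  rows=[
    {"fingers": -1, "x": -0.02, "y": 0, "z": 0, "spin": 0},
    {"fingers": -1, "x": -0.02, "y": 0, "z": -0.05, "spin": 0},
    {"fingers": -1, "x": -0.02, "y": 0, "z": -0.08, "spin": 0},
    {"fingers": -1, "x": 0.04, "y": 0, "z": -0.08, "spin": 0},
    {"fingers": -1, "x": 0.1, "y": 0, "z": -0.08, "spin": 0},
    {"fingers": -1, "x": 0.16, "y": 0, "z": -0.08, "spin": 0},
    {"fingers": -1, "x": 0.22, "y": 0, "z": -0.08, "spin": 0},
    {"fingers": -1, "x": 0.28, "y": 0, "z": -0.08, "spin": 0},
    {"fingers": -1, "x": 0.34, "y": 0, "z": -0.08, "spin": 0},
    {"fingers": -1, "x": 0.362, "y": 0, "z": -0.08, "spin": 0},
  ],
)

```text
time_s: 45.52
tcp_pos: [0.714, -0.1952, 0.0891]
eef_rot: [179.9, -0.0, -90.1]
contact_force: [0.2, 0.8, -0.1]
gripper_width: -0.0
gripper_force: 0.0
```

```bash
python3 -c "from h import *; survey()"
```

```text
top RED [[713.3, -113.4, 94.1, 95.9, 0.8]]
   beech []
   blue [[512.8, 366.4, 171.7, 39.7, 0.1]]
side RED [[714.6, -2.1, 98.2, 323.6, 0.0]]
   beech []
   blue [[451.6, 363.3, 299.9, 42.9, 0.1]]
wrist RED []
   beech [[511.7, -62.7, 46.9, 12.3, 88.8], [530.5, -63.1, 10.7, 47.0, 0.3], [577.2, -163.7, 88.1, 15.9, 85.8], [492.7, -186.0, 5.6, 56.1, 1.4], [756.4, -235.7, 13.1, 17.5, 89.8], [735.0, -244.4, 31.1, 20.5, 87.7], [528.6, -193.7, 148.3, 11.4, 89.7], [513.2, -193.9, 14.5, 149.3, 0.8], [591.1, -215.4, 129.2, 11.7, 89.0], [683.0, -258.4, 53.8, 58.9, 0.0], [636.2, -261.8, 10.5, 64.6, 4.1], [646.8, -273.1, 87.2, 14.3, 88.1], [837.1, -283.2, 86.2, 124.7, 11.3]]
   blue []
45.625 [ 0.7142 -0.1945  0.089 ] [0.4 0.4 0.2]
```

Emit:
drive_tool(
  rows=[
    {"fingers": -1, "x": 0, "y": 0, "z": 0.04, "spin": 0},
    {"fingers": -1, "x": 0, "y": 0, "z": 0.07, "spin": 0},
    {"fingers": -1, "x": 0, "y": 0, "z": 0.08, "spin": 0},
    {"fingers": -1, "x": -0.012, "y": 0, "z": 0.08, "spin": 0},
    {"fingers": -1, "x": -0.022, "y": 0, "z": 0.08, "spin": 0},
    {"fingers": -1, "x": -0.031, "y": 0, "z": 0.08, "spin": 0},
    {"fingers": -1, "x": -0.039, "y": 0, "z": 0.08, "spin": 0},
    {"fingers": -1, "x": -0.044, "y": 0, "z": 0.08, "spin": 0},
    {"fingers": -1, "x": -0.044, "y": 0, "z": 0.08, "spin": 0},
  ],
)

```text
time_s: 46.8
tcp_pos: [0.7145, -0.1482, 0.0098]
eef_rot: [-180.0, 0.0, -90.0]
contact_force: [-0.0, -0.3, -0.2]
gripper_width: 0.0003
gripper_force: 0.0
```

Emit:
drive_tool(
  rows=[
    {"fingers": -1, "x": 0.02, "y": 0, "z": 0, "spin": 0},
    {"fingers": -1, "x": 0.02, "y": 0, "z": -0.05, "spin": 0},
    {"fingers": 0, "x": 0.02, "y": 0.02, "z": -0.1, "spin": -0.18},
    {"fingers": 0, "x": 0.0, "y": 0.08, "z": -0.12, "spin": -0.36},
    {"fingers": 0, "x": -0.06, "y": 0.12, "z": -0.12, "spin": -0.54},
    {"fingers": 0, "x": -0.12, "y": 0.14, "z": -0.12, "spin": -0.72},
    {"fingers": 0, "x": -0.18, "y": 0.16, "z": -0.12, "spin": -0.9},
    {"fingers": 0, "x": -0.24, "y": 0.18, "z": -0.12, "spin": -1.08},
    {"fingers": 0, "x": -0.3, "y": 0.2, "z": -0.12, "spin": -1.26},
    {"fingers": 0, "x": -0.36, "y": 0.22, "z": -0.12, "spin": -1.44},
  ],
)

```text
time_s: 48.05
tcp_pos: [0.499, 0.1974, 0.1299]
eef_rot: [-180.0, -0.0, -7.2]
contact_force: [1.0, 1.2, -0.3]
gripper_width: 0.0442
gripper_force: 0.0
```

```bash
python3 - <<'E'
from h import *
survey()
# rib: upper blue face shade
for n in ('top','side'):
    c=cap(n); hsv=cv2.cvtColor(c['pixels'],cv2.COLOR_RGB2HSV)
    k=max(blobs(c,*BLUE,300),key=len); m=np.zeros(hsv.shape[:2],np.uint8); cv2.fillPoly(m,[k.astype(int)],255)
    x,y,w,h=cv2.boundingRect(k.astype(int)); cv2.imwrite('pics/rib_%s.png'%n,cv2.resize(c['pixels'][y-5:y+h+5,x-5:x+w+5],None,fx=3,fy=3)[...,::-1]); print(n,x,y,w,h)
E
```

```text
top RED [[713.0, 13.0, 96.7, 292.8, 0.6]]
   beech []
   blue [[405.6, 365.9, 205.3, 39.9, 0.3]]
side RED [[714.6, 16.4, 98.2, 286.4, 0.1]]
   beech []
   blue [[451.6, 363.4, 299.9, 42.7, 0.1]]
wrist RED []
   beech [[402.4, 191.6, 45.7, 15.6, 83.0], [421.6, 196.3, 54.5, 7.9, 89.5], [443.3, 429.5, 26.6, 68.3, 3.7], [468.3, 422.9, 10.7, 76.0, 0.4], [484.5, 428.7, 8.2, 73.3, 0.2], [504.5, 429.0, 15.1, 59.9, 0.2], [518.4, 429.4, 8.3, 44.9, 0.9], [454.8, 141.5, 45.8, 206.7, 0.6], [487.4, 139.7, 229.9, 11.8, 89.9], [519.0, 184.9, 43.4, 165.9, 0.1], [581.8, 249.3, 90.3, 4.8, 90.0], [603.6, 198.3, 7.2, 169.5, 0.7], [595.6, 41.7, 5.9, 157.4, 1.7], [638.1, 280.2, 87.5, 13.2, 88.7], [651.1, 268.5, 4.9, 64.6, 0.6]]
   blue [[523.0, 364.3, 153.9, 45.5, 0.0]]
48.15 [0.4987 0.2005 0.13  ] [ 1.5 -0.7  0.2]
top 130 230 20 83
side 205 420 180 60
```

The plates now form a tight row, y from −0.131 to 0.159 and fronts at x≈0.666. I move over the straightedge and look with the wrist camera.

Emit:
drive_tool(
  rows=[
    {"fingers": 0, "x": -0.025, "y": -0.06, "z": 0, "spin": -0.126},
    {"fingers": 0, "x": -0.05, "y": -0.12, "z": 0, "spin": -0.126},
    {"fingers": 0, "x": -0.067, "y": -0.15, "z": 0, "spin": -0.126},
    {"fingers": 0, "x": -0.067, "y": -0.15, "z": 0, "spin": -0.126},
  ],
)

```text
time_s: 48.8
tcp_pos: [0.453, 0.3544, 0.1293]
eef_rot: [180.0, 0.0, -0.3]
contact_force: [-0.4, -1.1, -1.0]
gripper_width: 0.0437
gripper_force: 0.0
```

```bash
python3 - <<'E'
from h import *
w=cap('wrist'); save(w,'w12'); print(w['s']['tcp_pos'],w['s']['eef_rot'])
for k in blobs(w,*BLUE,300): print(cv2.approxPolyDP(k[:,None].astype(np.float32),4,True)[:,0].tolist(), rect(onz(w,k,.008)))
cv2.imwrite('pics/z12.png',w['pixels'][...,::-1])
E
```

```text
[0.45295306 0.35441831 0.12929483] [ 1.7998048e+02  1.4285764e-02 -3.1186649e-01]
[[321.0, 16.0], [269.0, 17.0], [281.0, 340.0], [322.0, 339.0]] [4.715e+02 3.640e+02 2.560e+02 3.750e+01 1.000e-01]
```

View pics/z12.png

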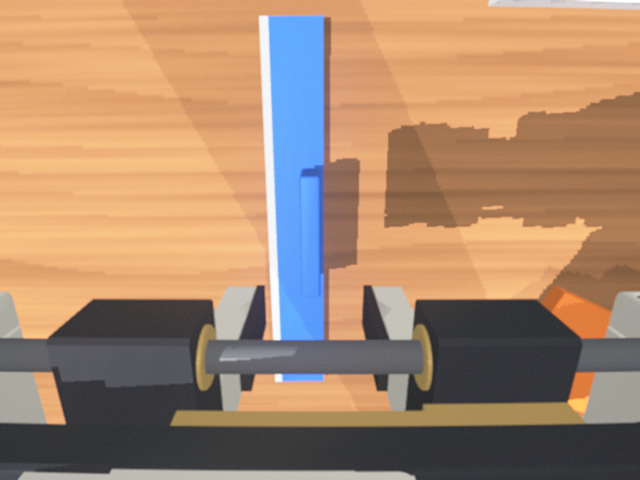

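The wrist view shows the bar with the white steel edge on its left (col 270), the rib top at cols 302–320 and rows ~177–297, and the open fingers at cols 265 and 365. That was my last picture, so from here I go by numbers.

```bash
python3 - <<'E'
from h import *
im=cv2.imread('pics/w12.png')[...,::-1]
w=cap('wrist'); print(w['s']['tcp_pos'])
print('rib top',onz(w,[[302,177],[320,177],[304,297],[319,297]],.048).round(4))
print('blue bar',onz(w,[[321,16],[269,17],[260,17],[281,340],[276,380],[322,380]],.008).round(4))
print(im[240,255:335].tolist()[::2])
T=w['s']['tcp_pos']; print('tips',proj(w,T+np.array([[.008,.022,.019],[.008,-.022,.019]])))
E
```

```text
[0.45308684 0.35312166 0.12923821]
rib top [[0.4945 0.3589 0.048 ]
 [0.4945 0.3469 0.048 ]
 [0.406  0.3588 0.048 ]
 [0.4059 0.3478 0.048 ]]
blue bar [[0.5995 0.3454 0.008 ]
 [0.5992 0.3813 0.008 ]
 [0.5992 0.3875 0.008 ]
 [0.3439 0.381  0.008 ]
 [0.3014 0.387  0.008 ]
 [0.3011 0.3446 0.008 ]]
[[240, 183, 132], [241, 184, 134], [234, 174, 127], [230, 171, 127], [229, 169, 127], [231, 169, 127], [231, 176, 137], [243, 238, 240], [247, 247, 250], [247, 247, 249], [244, 243, 249], [129, 176, 252], [100, 165, 253], [101, 164, 253], [99, 164, 253], [99, 165, 253], [97, 162, 253], [97, 162, 253], [98, 164, 253], [98, 164, 253], [96, 162, 253], [97, 163, 253], [95, 159, 252], [93, 157, 253], [102, 169, 254], [98, 167, 254], [97, 162, 253], [93, 160, 253], [94, 159, 253], [93, 157, 253], [91, 157, 252], [92, 155, 253], [68, 115, 222], [65, 100, 187], [114, 105, 147], [147, 107, 95], [145, 107, 93], [146, 107, 94], [147, 109, 95], [145, 106, 92]]
tips [[260.80655612 287.39947229]
 [359.16357026 286.80871516]]
```

Emit:
drive_tool(
  rows=[
    {"fingers": 0, "x": -0.003, "y": -0.0025, "z": 0.05, "spin": 0},
    {"fingers": 0, "x": -0.003, "y": -0.0025, "z": 0.09, "spin": 0},
    {"fingers": 0, "x": -0.003, "y": -0.0025, "z": 0.105, "spin": 0},
    {"fingers": 0, "x": -0.003, "y": -0.0025, "z": 0.115, "spin": 0},
    {"fingers": 0, "x": -0.003, "y": -0.0025, "z": 0.12, "spin": 0},
  ],
)

```text
time_s: 49.52
tcp_pos: [0.4504, 0.3564, 0.0103]
eef_rot: [-179.9, -0.0, -0.3]
contact_force: [0.5, -0.3, 0.1]
gripper_width: 0.044
gripper_force: 0.0
```

Emit:
drive_tool(
  rows=[
    {"fingers": 0, "x": 0, "y": 0, "z": 0.002, "spin": 0},
    {"fingers": 0, "x": 0, "y": 0, "z": 0.004, "spin": 0},
    {"fingers": 0, "x": 0, "y": 0, "z": 0.004, "spin": 0},
  ],
)

```text
time_s: 49.9
tcp_pos: [0.4497, 0.3566, 0.0061]
eef_rot: [-180.0, -0.0, -0.3]
contact_force: [-0.3, 0.4, 0.5]
gripper_width: 0.0439
gripper_force: 0.0
```

Emit:
drive_tool(
  rows=[
    {"fingers": -0.5, "x": 0, "y": 0, "z": 0, "spin": 0},
    {"fingers": -1, "x": 0, "y": 0, "z": 0, "spin": 0},
    {"fingers": -1, "x": 0, "y": 0, "z": 0, "spin": 0},
    {"fingers": -1, "x": 0, "y": 0, "z": 0, "spin": 0},
    {"fingers": -1, "x": 0, "y": 0, "z": 0, "spin": 0},
  ],
  newtons=40,
)

```text
time_s: 50.52
tcp_pos: [0.4497, 0.3564, 0.0057]
eef_rot: [-180.0, -0.0, -0.3]
contact_force: [0.2, 1.0, 0.2]
gripper_width: 0.0136
gripper_force: 40.0
```

Gripped at 13.6 mm, which matches the rib. Lift, turn −90° and carry it low over to the front of the row.

Emit:
drive_tool(
  rows=[
    {"fingers": -1, "x": 0, "y": 0, "z": -0.03, "spin": 0},
    {"fingers": -1, "x": 0, "y": 0, "z": -0.06, "spin": 0},
    {"fingers": -1, "x": 0, "y": 0.02, "z": -0.06, "spin": 0.17},
    {"fingers": -1, "x": 0, "y": 0.06, "z": -0.06, "spin": 0.34},
    {"fingers": -1, "x": 0, "y": 0.1, "z": -0.06, "spin": 0.51},
    {"fingers": -1, "x": 0, "y": 0.14, "z": -0.06, "spin": 0.68},
    {"fingers": -1, "x": 0, "y": 0.18, "z": -0.06, "spin": 0.85},
    {"fingers": -1, "x": 0, "y": 0.22, "z": -0.06, "spin": 1.02},
    {"fingers": -1, "x": 0, "y": 0.26, "z": -0.06, "spin": 1.19},
    {"fingers": -1, "x": 0, "y": 0.3, "z": -0.06, "spin": 1.36},
  ],
)

```text
time_s: 51.78
tcp_pos: [0.4475, 0.0549, 0.0655]
eef_rot: [180.0, -0.0, -78.5]
contact_force: [0.4, -0.3, -3.1]
gripper_width: 0.0136
gripper_force: 40.0
```

```bash
python3 - <<'E'
from h import *
s=sensors.get_state(); print(s['tcp_pos'],s['eef_rot'],s['gripper_width'],s['gripper_force'])
survey()
E
```

```text
[0.44753871 0.0548675  0.06551756] [ 1.79963266e+02 -3.53629702e-03 -7.85164341e+01] 0.013632544847493865 39.953123331069946
top RED [[703.3, 17.8, 302.5, 117.8, 89.8]]
   beech []
   blue [[482.0, -26.5, 40.2, 128.9, 11.6]]
side RED [[704.2, 16.5, 306.1, 119.3, 89.7]]
   beech []
   blue [[450.8, 78.9, 40.2, 199.6, 11.1]]
wrist RED []
   beech [[274.0, 131.5, 42.4, 9.2, 86.7], [251.0, 127.0, 8.4, 43.9, 0.4], [575.5, 191.3, 8.4, 44.2, 1.4], [594.3, 195.7, 46.0, 8.8, 85.5], [280.5, 48.8, 51.8, 7.4, 88.1], [272.3, 41.6, 75.1, 8.2, 89.2], [431.0, 22.9, 93.0, 24.2, 87.8], [517.7, 40.3, 47.7, 112.2, 10.8], [517.9, -30.7, 19.5, 11.3, 8.5], [332.9, -23.3, 196.5, 170.7, 89.7], [325.7, -99.8, 31.7, 33.0, 12.8], [581.6, 6.0, 142.0, 31.0, 89.9]]
   blue [[428.8, 161.9, 36.8, 32.1, 11.3], [464.9, 17.6, 50.6, 208.8, 11.5]]
51.875 [0.4464 0.0531 0.0652] [ 0.5 -0.5 -2.5]
```

The red group has grown, so a plate has been knocked. I find which one and where.

```bash
cat >> h.py <<'E'
def indiv(n,z=.036):
    c=cap(n); hsv=cv2.cvtColor(c['pixels'],cv2.COLOR_RGB2HSV); m=cv2.inRange(hsv,*RED1)|cv2.inRange(hsv,*RED2)
    uv=np.argwhere(m)[:,::-1].astype(float); P=onz(c,uv,z); P=P[(P[:,0]>.58)&(P[:,0]<.85)&(abs(P[:,1])<.25)]
    for y in np.arange(-.2,.25,.016):
        q=P[(P[:,1]>=y)&(P[:,1]<y+.016)]
        if len(q)>8: print(n,'y%+.3f'%(y+.008),'x %.3f..%.3f'%(q[:,0].min(),q[:,0].max()))
    ks,_=cv2.findContours(m,cv2.RETR_CCOMP,1)
    hs=[onz(c,[k[:,0].mean(0)],z)[0][:2].round(4).tolist() for k in ks if len(k)>6]; print([h for h in hs if .58<h[0]<.85 and abs(h[1])<.25])
E
python3 - <<'E'
from h import *
indiv('top'); indiv('side')
E
```

```text
top y-0.128 x 0.666..0.761
top y-0.112 x 0.666..0.760
top y-0.096 x 0.666..0.760
top y-0.080 x 0.666..0.760
top y-0.064 x 0.665..0.760
top y-0.048 x 0.665..0.762
top y-0.032 x 0.694..0.759
top y-0.016 x 0.644..0.740
top y+0.000 x 0.644..0.743
top y+0.016 x 0.647..0.743
top y+0.032 x 0.649..0.745
top y+0.048 x 0.651..0.748
top y+0.064 x 0.651..0.753
top y+0.080 x 0.654..0.755
top y+0.096 x 0.661..0.758
top y+0.112 x 0.661..0.758
top y+0.128 x 0.663..0.760
top y+0.144 x 0.666..0.763
top y+0.160 x 0.666..0.763
[[0.6974, 0.0237], [0.7143, -0.0868], [0.7123, 0.1185], [0.7125, -0.0866], [0.6776, -0.1233], [0.6773, -0.0498], [0.7148, -0.0868], [0.7517, -0.1234], [0.7514, -0.0499], [0.7027, 0.0702], [0.6572, -0.01], [0.6636, 0.0639], [0.6715, 0.0852], [0.679, 0.1588], [0.6973, 0.0236], [0.7304, -0.0171], [0.7376, 0.0564], [0.7121, 0.1186], [0.7451, 0.0782], [0.7524, 0.1519]]
side y-0.128 x 0.666..0.762
side y-0.112 x 0.666..0.763
side y-0.096 x 0.665..0.763
side y-0.080 x 0.666..0.762
side y-0.064 x 0.665..0.763
side y-0.048 x 0.666..0.763
side y-0.032 x 0.671..0.760
side y-0.016 x 0.644..0.743
side y+0.000 x 0.646..0.745
side y+0.016 x 0.647..0.746
side y+0.032 x 0.649..0.748
side y+0.048 x 0.650..0.749
side y+0.064 x 0.652..0.755
side y+0.080 x 0.654..0.757
side y+0.096 x 0.661..0.759
side y+0.112 x 0.661..0.762
side y+0.128 x 0.664..0.762
side y+0.144 x 0.666..0.764
side y+0.160 x 0.667..0.765
[[0.7135, 0.1156], [0.6988, 0.0209], [0.7047, 0.0779], [0.6799, 0.1565], [0.7535, 0.1493], [0.673, 0.0828], [0.7131, 0.1166], [0.6655, 0.0619], [0.7464, 0.0754], [0.7389, 0.0544], [0.6584, -0.0123], [0.6982, 0.0213], [0.7314, -0.0191], [0.7161, -0.0898], [0.7138, -0.085], [0.6789, -0.0522], [0.7525, -0.052], [0.6781, -0.1261], [0.7155, -0.0891], [0.7527, -0.1263]]
```

M was knocked to (0.698, 0.022) at about +6°, taking L to (0.712, 0.117). All three still lie red side up on the marble. The bar will square them, so I set it down short of M's front corner (x=0.644).

Emit:
drive_tool(
  rows=[
    {"fingers": -1, "x": 0.02, "y": -0.04, "z": 0, "spin": 0.1},
    {"fingers": -1, "x": 0.04, "y": -0.08, "z": 0, "spin": 0.2},
    {"fingers": -1, "x": 0.06, "y": -0.12, "z": 0, "spin": 0.2},
    {"fingers": -1, "x": 0.067, "y": -0.143, "z": 0, "spin": 0.2},
    {"fingers": -1, "x": 0.067, "y": -0.143, "z": 0.015, "spin": 0.2},
    {"fingers": -1, "x": 0.067, "y": -0.143, "z": 0.03, "spin": 0.2},
    {"fingers": -1, "x": 0.067, "y": -0.143, "z": 0.033, "spin": 0.2},
  ],
)

```text
time_s: 52.9
tcp_pos: [0.5999, 0.0201, 0.0309]
eef_rot: [179.8, -0.1, -89.6]
contact_force: [0.0, -0.8, -2.1]
gripper_width: 0.0138
gripper_force: 40.0
```

```bash
python3 - <<'E'
from h import *
s=sensors.get_state(); print(s['tcp_pos'],s['eef_rot'],s['gripper_width'],s['contact_force'])
for n in('side','wrist','top'):
    c=cap(n)
    for k in blobs(c,*BLUE,200):
        for z in (.033,): print(n,rect(onz(c,k,z)))
    if n!='wrist': indiv(n)
E
```

```text
[0.59989905 0.02014713 0.03091594] [ 1.79808017e+02 -5.04607130e-02 -8.96021269e+01] 0.013777402296378406 [ 0.00808407 -0.8199748  -2.13330055]
side [608.5 101.8  39.6 138.7   0.7]
side y+0.048 x 0.721..0.749
side y+0.064 x 0.653..0.755
side y+0.080 x 0.654..0.757
side y+0.096 x 0.661..0.759
side y+0.112 x 0.661..0.762
side y+0.128 x 0.663..0.762
side y+0.144 x 0.665..0.764
side y+0.160 x 0.667..0.765
side y+0.176 x 0.586..0.686
[[0.7135, 0.1156], [0.7096, 0.1098], [0.6799, 0.1565], [0.7535, 0.1493], [0.6726, 0.0831], [0.7131, 0.1166], [0.7464, 0.0754]]
wrist [6.033e+02 8.210e+01 2.770e+01 2.410e+01 4.000e-01]
wrist [ 6.101e+02 -3.000e+01  3.810e+01  1.565e+02  4.000e-01]
top [611.5 -65.6  38.2 121.8   0.8]
top [6.092e+02 1.220e+02 3.820e+01 9.570e+01 6.000e-01]
top y-0.128 x 0.666..0.761
top y-0.112 x 0.666..0.760
top y-0.096 x 0.666..0.760
top y-0.080 x 0.666..0.760
top y-0.064 x 0.665..0.760
top y-0.048 x 0.665..0.759
top y-0.032 x 0.683..0.759
top y-0.016 x 0.644..0.740
[[0.7138, -0.0867], [0.6976, -0.0178], [0.7125, -0.0866], [0.6778, -0.1233], [0.6773, -0.0498], [0.7146, -0.0871], [0.7517, -0.1237], [0.7514, -0.0499]]
```

Emit:
drive_tool(
  rows=[
    {"fingers": -1, "x": 0.004, "y": 0, "z": 0.002, "spin": 0.007},
    {"fingers": -1, "x": 0.004, "y": 0, "z": 0.004, "spin": 0.007},
    {"fingers": -1, "x": 0.004, "y": 0, "z": 0.004, "spin": 0.007},
  ],
)

```text
time_s: 53.52
tcp_pos: [0.6018, 0.0158, 0.0286]
eef_rot: [180.0, -0.0, -90.1]
contact_force: [-0.2, 0.4, -2.8]
gripper_width: 0.0138
gripper_force: 40.0
```

Emit:
drive_tool(
  rows=[
    {"fingers": -1, "x": 0, "y": 0, "z": 0.001, "spin": 0},
    {"fingers": -1, "x": 0, "y": 0, "z": 0.001, "spin": 0},
  ],
)

```text
time_s: 53.78
tcp_pos: [0.6018, 0.016, 0.0276]
eef_rot: [180.0, -0.0, -90.1]
contact_force: [0.5, -0.8, -2.7]
gripper_width: 0.0138
gripper_force: 40.0
```

Emit:
drive_tool(
  rows=[
    {"fingers": -1, "x": 0, "y": 0, "z": 0.0005, "spin": 0},
    {"fingers": -1, "x": 0, "y": 0, "z": 0.0005, "spin": 0},
  ],
)

```text
time_s: 54.02
tcp_pos: [0.6018, 0.016, 0.0271]
eef_rot: [180.0, -0.0, -90.1]
contact_force: [0.2, 0.2, -2.4]
gripper_width: 0.0136
gripper_force: 40.0
```

Emit:
drive_tool(
  rows=[
    {"fingers": -1, "x": 0, "y": 0, "z": 0.001, "spin": 0},
    {"fingers": -1, "x": 0, "y": 0, "z": 0.001, "spin": 0},
  ],
)

```text
time_s: 54.28
tcp_pos: [0.6018, 0.016, 0.0261]
eef_rot: [180.0, -0.0, -90.1]
contact_force: [0.8, -0.5, -2.9]
gripper_width: 0.014
gripper_force: 40.0
```

Emit:
drive_tool(
  rows=[
    {"fingers": -1, "x": 0, "y": 0, "z": 0.0005, "spin": 0},
    {"fingers": -1, "x": 0, "y": 0, "z": 0.0005, "spin": 0},
  ],
)

```text
time_s: 54.52
tcp_pos: [0.6019, 0.016, 0.0257]
eef_rot: [-180.0, -0.0, -90.1]
contact_force: [-0.3, 0.0, -2.3]
gripper_width: 0.0138
gripper_force: 40.0
```

Emit:
drive_tool(
  rows=[
    {"fingers": -1, "x": 0, "y": 0, "z": 0.0005, "spin": 0},
    {"fingers": -1, "x": 0, "y": 0, "z": 0.0005, "spin": 0},
  ],
)

```text
time_s: 54.78
tcp_pos: [0.6019, 0.016, 0.0256]
eef_rot: [-180.0, -0.0, -90.0]
contact_force: [-1.9, 0.4, 4.1]
gripper_width: 0.0137
gripper_force: 40.0
```

The bar is flat on the marble. I slide it forward into the row, slowly.

Emit:
drive_tool(
  rows=[
    {"fingers": -1, "x": 0, "y": -0.003, "z": -0.0003, "spin": 0},
    {"fingers": -1, "x": 0, "y": -0.006, "z": -0.0003, "spin": 0},
    {"fingers": -1, "x": 0, "y": -0.009, "z": -0.0003, "spin": 0},
    {"fingers": -1, "x": 0, "y": -0.012, "z": -0.0003, "spin": 0},
    {"fingers": -1, "x": 0, "y": -0.014, "z": -0.0003, "spin": 0},
    {"fingers": -1, "x": 0, "y": -0.016, "z": -0.0003, "spin": 0},
    {"fingers": -1, "x": 0, "y": -0.018, "z": -0.0003, "spin": 0},
    {"fingers": -1, "x": 0, "y": -0.02, "z": -0.0003, "spin": 0},
    {"fingers": -1, "x": 0, "y": -0.022, "z": -0.0003, "spin": 0},
    {"fingers": -1, "x": 0, "y": -0.024, "z": -0.0003, "spin": 0},
  ],
)

```text
time_s: 56.02
tcp_pos: [0.6243, 0.0152, 0.0257]
eef_rot: [179.8, -0.1, -90.1]
contact_force: [-8.4, -1.3, 9.6]
gripper_width: 0.0139
gripper_force: 40.0
```

Emit:
drive_tool(
  rows=[
    {"fingers": -1, "x": 0, "y": -0.002, "z": 0, "spin": 0},
    {"fingers": -1, "x": 0, "y": -0.004, "z": 0, "spin": 0},
    {"fingers": -1, "x": 0, "y": -0.006, "z": 0, "spin": 0},
    {"fingers": -1, "x": 0, "y": -0.008, "z": 0, "spin": 0},
    {"fingers": -1, "x": 0, "y": -0.01, "z": 0, "spin": 0},
    {"fingers": -1, "x": 0, "y": -0.012, "z": 0, "spin": 0},
    {"fingers": -1, "x": 0, "y": -0.014, "z": 0, "spin": 0},
    {"fingers": -1, "x": 0, "y": -0.016, "z": 0, "spin": 0},
    {"fingers": -1, "x": 0, "y": -0.018, "z": 0, "spin": 0},
    {"fingers": -1, "x": 0, "y": -0.02, "z": 0, "spin": 0},
  ],
)

```text
time_s: 57.28
tcp_pos: [0.6434, 0.0152, 0.0257]
eef_rot: [179.7, -0.1, -90.1]
contact_force: [-11.1, 0.2, 11.0]
gripper_width: 0.0139
gripper_force: 40.0
```

```bash
python3 - <<'E'
from h import *
for n in('side','top'):
    c=cap(n)
    for k in blobs(c,*BLUE,200): print(n,rect(onz(c,k,.028)))
    indiv(n)
E
```

```text
side [652.5  79.7 173.3  39.8  90. ]
side y+0.032 x 0.677..0.694
side y+0.048 x 0.677..0.721
side y+0.064 x 0.677..0.774
side y+0.080 x 0.677..0.775
side y+0.096 x 0.677..0.774
side y+0.112 x 0.677..0.775
side y+0.128 x 0.677..0.774
side y+0.144 x 0.677..0.775
side y+0.160 x 0.677..0.774
side y+0.176 x 0.677..0.772
[[0.7274, 0.1196], [0.7211, 0.1082], [0.69, 0.1564], [0.7637, 0.1574], [0.7268, 0.1201], [0.6896, 0.0823], [0.7637, 0.0827], [0.6902, 0.061]]
top [651.3 -71.3  38.7 120.4   0.8]
top [6.516e+02 1.166e+02 3.880e+01 9.610e+01 6.000e-01]
top y-0.128 x 0.677..0.771
top y-0.112 x 0.676..0.771
top y-0.096 x 0.676..0.771
top y-0.080 x 0.676..0.773
top y-0.064 x 0.676..0.773
top y-0.048 x 0.678..0.773
top y-0.032 x 0.678..0.770
top y-0.016 x 0.678..0.772
top y+0.080 x 0.677..0.682
top y+0.096 x 0.676..0.708
top y+0.112 x 0.676..0.700
top y+0.128 x 0.676..0.697
top y+0.144 x 0.676..0.702
top y+0.160 x 0.676..0.699
[[0.687, 0.1239], [0.6885, 0.159], [0.7266, -0.0865], [0.7235, -0.0866], [0.6895, -0.1233], [0.6896, -0.0496], [0.7259, -0.0867], [0.763, -0.124], [0.7632, -0.0497], [0.7211, -0.0189]]
```

All three fronts are at x≈0.677, flush along the bar. I relax the downward pressure, open and rise straight up.

Emit:
drive_tool(
  rows=[
    {"fingers": -1, "x": 0, "y": 0, "z": -0.0005, "spin": 0},
    {"fingers": -0.5, "x": 0, "y": 0, "z": -0.0005, "spin": 0},
    {"fingers": -0.4, "x": 0, "y": 0, "z": -0.0005, "spin": 0},
    {"fingers": -0.4, "x": 0, "y": 0, "z": -0.0005, "spin": 0},
    {"fingers": -0.4, "x": 0, "y": 0, "z": -0.01, "spin": 0},
    {"fingers": -0.4, "x": 0, "y": 0, "z": -0.03, "spin": 0},
    {"fingers": -0.4, "x": 0, "y": 0, "z": -0.06, "spin": 0},
    {"fingers": -0.4, "x": 0, "y": 0, "z": -0.12, "spin": 0},
  ],
)

```text
time_s: 58.48
tcp_pos: [0.6444, 0.0157, 0.145]
eef_rot: [179.8, -0.1, -90.1]
contact_force: [0.9, 0.0, -0.1]
gripper_width: 0.0265
gripper_force: 0.0
```

Emit:
drive_tool(
  rows=[
    {"fingers": -0.4, "x": -0.03, "y": 0.06, "z": -0.06, "spin": 0},
    {"fingers": -0.4, "x": -0.08, "y": 0.1, "z": -0.08, "spin": 0},
    {"fingers": -0.4, "x": -0.14, "y": 0.14, "z": -0.08, "spin": 0},
    {"fingers": -0.4, "x": -0.2, "y": 0.18, "z": -0.08, "spin": 0},
    {"fingers": -0.4, "x": -0.26, "y": 0.2, "z": -0.08, "spin": 0},
    {"fingers": -0.4, "x": -0.3, "y": 0.2, "z": -0.08, "spin": 0},
    {"fingers": -0.4, "x": -0.3, "y": 0.2, "z": -0.08, "spin": 0},
  ],
)

```text
time_s: 59.35
tcp_pos: [0.4452, 0.3192, 0.2265]
eef_rot: [-179.9, 0.1, -89.9]
contact_force: [0.2, -0.9, 0.2]
gripper_width: 0.026
gripper_force: 0.0
```

```bash
python3 - <<'E'
from h import *
for n in('top','side'):
    c=cap(n)
    for k in blobs(c,*BLUE,200): print(n,rect(onz(c,k,.028)))
    indiv(n)
    hsv=cv2.cvtColor(c['pixels'],cv2.COLOR_RGB2HSV)
    print('jar',[q for q in reds(c,.1,150) if q[1]>300 and q[0]<750])
    if n=='top': print('pan',[onz(c,[k.mean(0)],.03).round(3) for k in blobs(c,(0,0,150),(179,40,255),800) if k[:,0].mean()>390 and k[:,1].mean()>200])
    # steel strip (bright, unsaturated) between blue and red
    S=[]
    for y in np.arange(-.13,.17,.03):
        X=np.arange(.64,.70,.0005); uv=proj(c,np.c_[X,0*X+y,0*X+.028]).round().astype(int)
        h=hsv[uv[:,1],uv[:,0]]; b=X[(h[:,0]>100)&(h[:,0]<128)&(h[:,1]>110)]; r_=X[((h[:,0]<9)|(h[:,0]>170))&(h[:,1]>130)]
        S.append((round(y,2),b.max().round(4) if len(b) else None,r_.min().round(4) if len(r_) else None))
    print(S)
print(c['s']['time_s'],c['s']['tcp_pos'])
E
```

```text
top [6.527e+02 1.670e+01 3.880e+01 2.964e+02 6.000e-01]
top y-0.128 x 0.677..0.774
top y-0.112 x 0.676..0.774
top y-0.096 x 0.676..0.773
top y-0.080 x 0.679..0.773
top y-0.064 x 0.678..0.773
top y-0.048 x 0.678..0.773
top y-0.032 x 0.738..0.772
top y-0.016 x 0.678..0.772
top y+0.000 x 0.678..0.772
top y+0.016 x 0.677..0.772
top y+0.032 x 0.677..0.772
top y+0.048 x 0.677..0.772
top y+0.064 x 0.677..0.774
top y+0.080 x 0.677..0.774
top y+0.096 x 0.676..0.771
top y+0.112 x 0.676..0.773
top y+0.128 x 0.676..0.773
top y+0.144 x 0.676..0.773
top y+0.160 x 0.678..0.773
top y+0.176 x 0.678..0.773
[[0.7267, -0.0866], [0.7267, 0.0263], [0.726, 0.1222], [0.7248, -0.0867], [0.6896, -0.1233], [0.6896, -0.0496], [0.7263, -0.0862], [0.7635, -0.1233], [0.7635, -0.0497], [0.7243, 0.0739], [0.6898, -0.0104], [0.6897, 0.0631], [0.6895, 0.0855], [0.6894, 0.1592], [0.7266, 0.0264], [0.726, 0.1221], [0.7635, -0.0113], [0.7633, 0.0631], [0.7631, 0.0851], [0.7635, 0.159]]
jar [array([672. , 356.3,  57.5,  48.6,  46.9])]
pan [array([[ 0.455, -0.369,  0.03 ]])]
[(np.float64(-0.13), np.float64(0.6725), np.floa
[... 927 characters left out ...]
ide y+0.176 x 0.677..0.772
[[0.728, 0.1199], [0.7286, 0.025], [0.7342, 0.0884], [0.6904, 0.1569], [0.7647, 0.1569], [0.7275, 0.1204], [0.691, 0.0827], [0.7645, 0.0829], [0.7646, 0.0609]]
jar [array([672. , 359.1,  48.3,  54.2,  66. ])]
[(np.float64(-0.13), None, None), (np.float64(-0.1), None, None), (np.float64(-0.07), None, None), (np.float64(-0.04), None, None), (np.float64(-0.01), None, None), (np.float64(0.02), None, None), (np.float64(0.05), None, np.float64(0.697)), (np.float64(0.08), None, np.float64(0.6805)), (np.float64(0.11), np.float64(0.6725), np.float64(0.6815)), (np.float64(0.14), None, np.float64(0.68)), (np.float64(0.17), None, None)]
59.45 [0.44567302 0.31804658 0.22588884]
```

The pattern dots of all three plates line up within 0.4 mm, the bar is parallel and touching, and the jar and pan have not moved. Handing in.

```bash
python3 -c "from plant import r; print(r.close_job())"
```

```text
the job is handed in; nothing more can be done
None
```

I turned all three plates red side up on the marble, squared them in one straight row with the straightedge flush against their fronts and let go, and handed the job in; the pan and jar did not move.

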